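# Clear the microscope and cover the seed dishes

## Robot

A 6-joint arm with a two-finger parallel gripper is mounted at the origin on the work surface. World frame = base frame: x ahead of the robot, y to its left, z up, the work surface at z = 0. Lengths are in m, angles in rad, forces in N, time in s.
With the tool pointing down it reaches from about 0.275 to 0.725 m from the base axis. Payload 5.6 kg.
Tool frame: the origin (TCP) lies midway between the tips of the shut fingers; the grasp point (between the pads) lies 19 mm behind it; z points along the fingers, y is the direction in which the jaws open and shut (so a half turn about z gives the same grasp; the last joint's range is limited). The gripper opens to 85 mm and grips with 20 to 120 N. Pads are 22 mm wide; open, the fingers measure 114 mm over their backs; the gripper's body (76 mm by 85 mm) begins 54 mm behind the grasp point. The pads swing forward as they close: fully open they stand 13 mm farther back than shut.
Start: joints at [-0.848, 0.255, 0.108, 0, -1.424, -0.285], TCP at [0.233, -0.498, 0.231] pointing down, gripper open.
Joint ranges: [-2.95, 2.95], [-1.21, 1.97], [-1.09, 1.5], [-2.87, 1.71], [-2.94, -0.07], [-3.05, 3.05]. Speed limits (rad/s): [2.57, 2.57, 3.14, 3.14, 3.14, 3.14].

## Interface

Orientations are given as [roll, pitch, yaw] about the fixed x, y, z axes, in that order (R = Rz(yaw) Ry(pitch) Rx(roll)).
In Python, from plant import robot, read_camera, order, search_frame, outline_of gives the robot as it stands.
- The arm moves only by the tool step_arm, never from a script. Its argument "rows" is a list of rows, each an object of numbers: "tx", "ty", "tz": the shift along the world's x, y, z in cm; "ax", "ay", "az": the turn, a rotation vector about the world's x, y, z in rad. In form: [{"tx": .., "ty": .., "tz": .., "ax": .., "ay": .., "az": ..}, ...]. A call has 1 to 20 rows; each row is the pose to reach, as a shift and turn from the pose commanded when the call began; what a row does not reach only later rows make up. A row lasts 1/12 s, in which the tool goes at most 41.7 mm and 7.16 degrees, less where a joint would pass 70% of its speed; a pose out of reach is approached as far as the arm can. A call with a gripper value outside its range is refused whole. "jaw" is the closure, from -1 (fully open) to 1 (shut), so that 0 is half open, set as the call begins (left out, the last holds). The fingers move at their own pace and stop on an object; "grip_force" is the grip in N (left out, the last holds). Time passes only in rows, so rows that repeat a pose let the fingers close. It gives the time, the measured TCP pose, the force and the opening at its end, in the units of the state.
- robot.observe(): the state, without advancing time (a new reading comes with each control period).
- read_camera(name): name is "side" or "top" or "wrist"; returns a dict with "image" (420x560x3 uint8, red, green, blue), "depth" (420x560 float32, m along the optical axis (not along the pixel's ray), 0 where there is no reading), "camera_matrix" (3x3 intrinsics, pixels), "origin" and "attitude" of the camera in the world; the wrist camera has in their place "hand_eye" (4x4, takes a point from camera to tool coordinates, whose origin is the TCP and whose axes are the flange's). Camera axes: x right, y down, z forward; pixel columns grow to the right and rows downward; lengths in m; the calibration is good to about 2 mm. A picture is of the moment at which its call begins: read the wrist's pose just before it.
- order.finish_job(): hands the job in, once; it reports no verdict.
Trained networks look in the newest picture that a camera, given by its name, has taken for a name from the list of things; names that differ only in an ending like _2 or _b are one class to them, and where a whole thing is asked for, a point or a joint stands for the part that bears it (a point fixed in the world has none). Each returns a list of dicts, best first, with "conf" (0 to 1); they miss things now and then, are a little off and sometimes report something else, mostly with a low value. They report only what shows in the picture. A call takes as long as a camera call.
- search_frame(camera, target): "box" ([centre column, centre row, width, height] in pixels, round what is visible of it).
- outline_of(camera, target): "region" (420x560 bool, what is visible of it) and "box" ([centre column, centre row, width, height] in pixels, round what is visible of it).
The state is a dict: "clock": time; "joints": joint angles; "joint_vel": joint speeds; "joint_torque": joint torques, N m; "tcp_pos": TCP position; "orientation": TCP orientation; "ft_force": force on the tool from outside, world axes, zero at the start; "moment": the same for the moment, N m; "gripper_width": opening from 0.0 (shut) to 1.0 (fully open).
Only numpy, scipy, OpenCV 4.12 (cv2) and the standard library are available. Lean on these libraries where they do the work, as an engineer would, in place of code of your own. Each camera call takes 0.05 s, during which the arm holds its last target. There are 200 camera calls.

## Task

Seed counting is finished, so clear the microscope for the night. First turn the nosepiece, click by click, until the shortest objective stands clicked in under the light path; then slide each of the two counting slides out over a side edge of the stage until you can grip it there, and lay it flat, face up, in the slide tray, not on another slide. Put on each seed dish that is out the lid of its own size, seated level all round; do not tip a dish, and leave the other things on the bench where they are.

Things in the scene. Friction and masses are not known exactly. Their poses are not given: they have to be found in the camera images.
- microscope: Compound microscope, fixed. Origin: on the bench directly under the light path; own +x to the back (pillar, from 100 mm behind the light path), -x to the open front, +y to the side nearer the robot, z up. Cream foot 160 mm wide (y), 45 mm high. Head arm above the nosepiece: 58 mm wide, underside 250 mm above the bench; binocular head turned to the back.
- stage_mid (a point): Point of the stage's top surface in the light path, 120 mm above the bench. The black stage is a smooth level plate, 12 mm thick, reaching 70 mm to either side of this point (microscope's y), 80 mm to the front and 75 mm to the back, with a 5 mm high guide bar across it 55 mm behind this point. Below its side edges there is nothing down to the foot.
- nosepiece (a joint): Revolving nosepiece with four objectives a quarter turn apart; angle in rad, turning without end, growing anticlockwise seen from above. At 0 (and full turns) the shortest objective is in the light path. Click stops at every quarter turn (1.571) pull it home from nearly an eighth turn either side (it may start balanced midway); turning out of a click takes about 0.17 N m (some 4 N on a barrel).
- nose_axis (a point): Where the nosepiece's axis meets its ring's underside: 31.9 mm in front of the light path, 213.5 mm above the bench. The axis, going up, leans 15 degrees to the microscope's +x. Steel ring 88 mm across, 12 mm thick, above this point. Four barrels 24 mm across hang from the underside, 33 mm from the axis, spread outwards 15 degrees off it, so the one in the light path is vertical.
- low_tip (a point): Centre of the lower end of the shortest (low power) objective, 30 mm long with a blunt end; it travels with the nosepiece. The others, anticlockwise from it seen from above, are 37, 44 and 50 mm long. The side and front barrels stand free and can be pushed round with a finger beside the barrel, outside the ring.
- beam (a point): Point in the light path, 175 mm above the bench, where low_tip is when the shortest objective is clicked in.
- slide_a: Glass counting slide, 90 x 40 x 2.5 mm, 22 g, white ends, dark grid, lying loose on the stage in the light path, its length (own x) across the stage (microscope's y). Origin: centre of its underside, z up. Too thin to pick up from a flat surface; the stage is slippery, so a finger pressed on the glass drags it along. It tips off once its centre passes the edge.
- slide_b: Another glass counting slide just like slide_a (90 x 40 x 2.5 mm, same axes and origin), lying loose on the stage beside it, its centre 48 to 56 mm in front of the light path (microscope's -x), its length across the stage.
- tray: White slide tray on the bench, fixed, outside 130 x 156 mm (own x, y), rim 12 mm high and 3 mm thick, floor 3 mm thick. Origin: centre of its underside.
- dish_58: Open round white dish with seed in it, 58 mm across, 22 mm high, about 30 g. Origin: centre of its underside. May be absent.
- lid_58: Lid of the 58 mm dish: round white cap, 67 mm outside, 13 mm high, skirt 63 mm inside and 10 mm deep, 16 g, lying skirt down on the bench. Origin: centre of its lower rim; seated, it stands 12 mm above the dish's origin. Always there, even when its dish is not.
- dish_48: Open round white dish with seed in it, 48 mm across, 22 mm high, about 30 g. Origin: centre of its underside. May be absent.
- lid_48: Lid of the 48 mm dish: round white cap, 57 mm outside, 13 mm high, skirt 53 mm inside and 10 mm deep, 16 g, lying skirt down on the bench. Origin: centre of its lower rim; seated, it stands 12 mm above the dish's origin. Always there, even when its dish is not.
- dish_38: Open round white dish with seed in it, 38 mm across, 22 mm high, about 30 g. Origin: centre of its underside. May be absent.
- lid_38: Lid of the 38 mm dish: round white cap, 47 mm outside, 13 mm high, skirt 43 mm inside and 10 mm deep, 16 g, lying skirt down on the bench. Origin: centre of its lower rim; seated, it stands 12 mm above the dish's origin. Always there, even when its dish is not.
- dish_28: Open round white dish with seed in it, 28 mm across, 22 mm high, about 30 g. Origin: centre of its underside. May be absent.
- lid_28: Lid of the 28 mm dish: round white cap, 37 mm outside, 13 mm high, skirt 33 mm inside and 10 mm deep, 16 g, lying skirt down on the bench. Origin: centre of its lower rim; seated, it stands 12 mm above the dish's origin. Always there, even when its dish is not.
- vial: Bystander: small seed vial, 25 mm across, 52 mm high. Origin: centre of its underside.
- tally: Bystander: hand tally counter, 42 x 50 x 22 mm. Origin: centre of its underside.
- beaker: Bystander: glass beaker, 66 mm across, 85 mm high. Origin: centre of its underside.
- marker: Bystander: marker pen, 130 x 12 mm, lying along its own y. Origin: centre of its underside.
- forceps: Bystander: forceps, 100 mm long, 6 mm high, along its own x. Origin: centre of its underside.
- slidebox: Bystander: slide box, 85 x 100 x 32 mm. Origin: centre of its underside.
- wash: Bystander: wash bottle, 60 mm across, 150 mm high. Origin: centre of its underside.

How it is judged:
On the way, in this order (a step that is already met when the one before it is completed fails the run):
1. the shortest objective is clicked into the light path (distance between low_tip and beam below 0.004 m and velocity of joint nosepiece between -0.3 and 0.3 rad/s), for 0.3 s.
2. a slide, still lying on the stage, sticks out at least 15 mm past a side edge (((z of slide_a in the frame of microscope between 0.1175 and 0.1235 m and (y of slide_a in the frame of microscope above 0.04 m or y of slide_a in the frame of microscope below -0.04 m)) or (z of slide_b in the frame of microscope between 0.1175 and 0.1235 m and (y of slide_b in the frame of microscope above 0.04 m or y of slide_b in the frame of microscope below -0.04 m)))), for 0.2 s.
3. both slides lie flat in the tray (horizontal distance between each of slide_a, slide_b and tray below 0.075 m and z of each of slide_a, slide_b in the frame of tray below 0.0045 m and angle between each of slide_a, slide_b's own z axis and vertical below 0.04 rad and linear speed of each of slide_a, slide_b below 0.02 m/s), for 0.2 s.
At the end, for the whole second after the job is handed in: Shortest objective clicked in (tip within 4 mm of the light path point); both slides flat on the tray floor inside the rim, right side up, at rest, none on another; each dish present level, the lid of its own size fully down on it (centred within 4 mm, level within 0.06 rad) (all of step 3 and distance between low_tip and beam below 0.004 m and horizontal distance between lid_58 and dish_58 below 0.004 m and z of lid_58 in the frame of dish_58 between 0.01 and 0.014 m and angle between the z axis of lid_58 and the z axis of dish_58, either way round below 0.06 rad and angle between each of dish_58, dish_48, dish_38, dish_28's own z axis and vertical below 0.06 rad and linear speed of each of lid_58, lid_48, lid_38, lid_28 below 0.02 m/s and horizontal distance between lid_48 and dish_48 below 0.004 m and z of lid_48 in the frame of dish_48 between 0.01 and 0.014 m and angle between the z axis of lid_48 and the z axis of dish_48, either way round below 0.06 rad and horizontal distance between lid_38 and dish_38 below 0.004 m and z of lid_38 in the frame of dish_38 between 0.01 and 0.014 m and angle between the z axis of lid_38 and the z axis of dish_38, either way round below 0.06 rad and horizontal distance between lid_28 and dish_28 below 0.004 m and z of lid_28 in the frame of dish_28 between 0.01 and 0.014 m and angle between the z axis of lid_28 and the z axis of dish_28, either way round below 0.06 rad); the robot touches nothing.
It fails at once if a seed dish is tipped (more than 0.35 rad) (angle between any of dish_58, dish_48, dish_38, dish_28's own z axis and vertical above 0.35 rad).
It fails at once if a bystander is shoved more than 40 mm or knocked over (distance of any of vial, tally, beaker, marker, forceps, slidebox, wash from where it was at the start of the episode above 0.04 m or angle between any of vial, tally, beaker, marker, forceps, slidebox, wash's own z axis and vertical above 0.5 rad).
Of dish_58, dish_48, dish_38, dish_28 only 3 to 4 are there at a start; the rules pass over those that are not, and their reading is None.
At some moment in a run one of dish_58, lid_58, dish_48, lid_48, dish_38, lid_38, dish_28, lid_28 may be knocked a few centimetres aside while the robot is not near it.
It also fails if it takes over 210 s, if anything falls off the work surface, if the arm or the gripper's body presses on something with over 40 N, if the wrist force passes 120 N, or if a joint passes its speed limit or range.

## Working session

There is one attempt and no reset: what is moved stays moved. The work goes in short steps, Python scripts to look and compute and a tool call to move; the robot and the scene stay as the last step left them, time stands still between calls to the robot, and variables do not carry over. Pictures are saved under pics/ and viewed, about 12 in all and at most 16, crops included, and the job is handed in when it is done.

Besides the shell and the picture viewer there is one more tool, called after "Emit:" as name([rows], argument=value, ...), one row to a line, values as JSON. step_arm: Moves the arm, as the interface text tells. Its arguments: {"type":"object","properties":{"rows":{"type":"array","items":{"type":"object","properties":{"tx":{"type":"number"},"ty":{"type":"number"},"tz":{"type":"number"},"ax":{"type":"number"},"ay":{"type":"number"},"az":{"type":"number"}}}},"jaw":{"type":"number"},"grip_force":{"type":"number"}},"required":["rows"]}

```bash
ls; mkdir -p pics; cat > h.py <<'E'
import numpy as np, cv2
from scipy.spatial.transform import Rotation as R
from plant import robot, read_camera, order, search_frame, outline_of
def cam(name):
    s=robot.observe(); c=read_camera(name)
    if 'hand_eye' in c:
        T=np.eye(4); T[:3,:3]=R.from_euler('xyz',s['orientation']).as_matrix(); T[:3,3]=s['tcp_pos']
        c['T']=T@np.array(c['hand_eye'])
    else:
        a=np.array(c['attitude']); T=np.eye(4)
        T[:3,:3]=a if a.shape==(3,3) else R.from_euler('xyz',a).as_matrix()
        T[:3,3]=c['origin']; c['T']=T
    return c
def cloud(c):
    K=np.array(c['camera_matrix']); d=c['depth']; v,u=np.mgrid[:d.shape[0],:d.shape[1]]
    p=np.stack([(u-K[0,2])/K[0,0]*d,(v-K[1,2])/K[1,1]*d,d],-1)
    P=p@c['T'][:3,:3].T+c['T'][:3,3]; P[d==0]=np.nan; return P
def proj(c,p):
    q=np.linalg.inv(c['T'])@np.append(p,1); k=np.array(c['camera_matrix'])@q[:3]; return k[:2]/k[2]
def ray(c,u,v,z):
    K=np.array(c['camera_matrix']); d=c['T'][:3,:3]@np.array([(u-K[0,2])/K[0,0],(v-K[1,2])/K[1,1],1]); o=c['T'][:3,3]
    return o+d*(z-o[2])/d[2]
def save(c,n): cv2.imwrite('pics/'+n,c['image'][:,:,::-1])
E
python3 - <<'E'
from h import *
s=robot.observe(); print({k:np.round(v,3).tolist() for k,v in s.items()})
for n in ['top','side']:
    c=cam(n); save(c,n+'0.png'); P=cloud(c); print(n,c['T'].round(3).tolist(),np.round(c['camera_matrix'],1).tolist())
    for t in ['microscope','nosepiece','low_tip','slide_a','tray','dish_58','dish_48','dish_38','dish_28','lid_58','lid_48','lid_38','lid_28','vial','tally','beaker','marker','forceps','slidebox','wash']:
        for o in outline_of(n,t)[:3]:
            if o['conf']<.3: continue
            q=P[o['region']]; q=q[~np.isnan(q[:,0])]
            if len(q)==0: continue
            lo,hi=np.percentile(q,[2,98],axis=0)
            print(t,round(o['conf'],2),np.round(o['box']).astype(int).tolist(),'mid',((lo+hi)/2).round(3).tolist(),'ext',(hi-lo).round(3).tolist(),'ztop',hi[2].round(3))
E
```

```text
pics
{'clock': 0.0, 'joints': [-0.848, 0.256, 0.107, -0.001, -1.424, -0.285], 'joint_vel': [-0.002, 0.0, -0.001, -0.001, -0.003, 0.001], 'joint_torque': [-0.003, -38.663, 23.794, 5.365, -0.006, -0.0], 'tcp_pos': [0.233, -0.498, 0.23], 'orientation': [3.14, -0.0, -2.704], 'ft_force': [0.813, 0.636, -0.154], 'moment': [-0.042, -0.002, 0.002], 'gripper_width': 0.997}
top [[0.022, -0.988, 0.152, 0.373], [-1.0, -0.023, -0.008, 0.041], [0.011, -0.152, -0.988, 1.263], [0.0, 0.0, 0.0, 1.0]] [[427.9, 0.0, 271.7], [0.0, 427.9, 209.7], [0.0, 0.0, 1.0]]
microscope 0.93 [169, 213, 85, 106] mid [0.525, 0.269, 0.218] ext [0.219, 0.119, 0.366] ztop 0.401
nosepiece 0.51 [168, 179, 35, 31] mid [0.616, 0.291, 0.18] ext [0.077, 0.068, 0.115] ztop 0.237
low_tip 0.73 [169, 177, 35, 37] mid [0.614, 0.293, 0.179] ext [0.077, 0.071, 0.119] ztop 0.239
slide_a 0.59 [183, 199, 19, 23] mid [0.574, 0.27, 0.121] ext [0.042, 0.05, 0.009] ztop 0.126
slide_a 0.56 [190, 177, 11, 15] mid [0.636, 0.259, 0.121] ext [0.04, 0.032, 0.009] ztop 0.126
slide_a 0.4 [330, 138, 21, 33] mid [0.773, -0.132, 0.043] ext [0.061, 0.059
[... 5282 characters left out ...]
.008] ext [0.065, 0.062, 0.016] ztop 0.016
lid_38 0.57 [342, 315, 28, 21] mid [0.569, -0.214, 0.009] ext [0.051, 0.05, 0.015] ztop 0.017
lid_28 0.58 [340, 390, 36, 36] mid [0.456, -0.388, 0.008] ext [0.065, 0.062, 0.016] ztop 0.016
lid_28 0.57 [342, 315, 28, 21] mid [0.569, -0.214, 0.009] ext [0.051, 0.05, 0.015] ztop 0.017
tally 0.67 [342, 242, 23, 14] mid [0.725, 0.004, 0.019] ext [0.043, 0.044, 0.022] ztop 0.03
beaker 0.76 [383, 258, 25, 34] mid [0.771, -0.132, 0.046] ext [0.061, 0.061, 0.081] ztop 0.087
slidebox 0.79 [188, 227, 20, 29] mid [0.324, 0.289, 0.021] ext [0.064, 0.101, 0.028] ztop 0.036
wash 0.83 [194, 196, 20, 23] mid [0.385, 0.444, 0.044] ext [0.053, 0.032, 0.084] ztop 0.086
```

```bash
python3 - <<'E'
import cv2,numpy as np
a=cv2.imread('pics/top0.png'); b=cv2.imread('pics/side0.png')
A=cv2.resize(a[120:300,100:250],None,fx=3.3,fy=3.3,interpolation=cv2.INTER_CUBIC)
B=cv2.resize(b[90:250,180:280],None,fx=3.0,fy=3.3*180/160*3.3/3.3,interpolation=cv2.INTER_CUBIC)
B=cv2.resize(B,(300,A.shape[0]))
cv2.imwrite('pics/v1.png',np.hstack([A,B])); print(A.shape)
E
```

```text
(594, 495, 3)
```

View pics/top0.png

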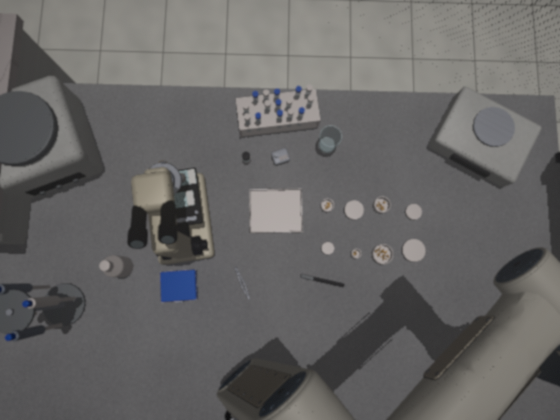

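View pics/v1.png

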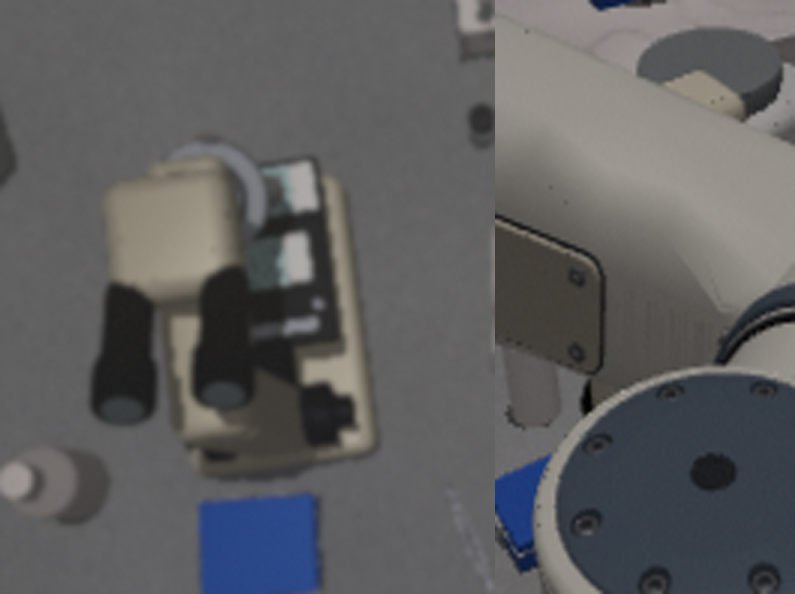

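The overview shows all four dishes: 38 at (327,205), 48 at (382,204), 58 at (382,254) and 28 at (356,253). Their lids are the 57 mm one at (354,210), 47 at (414,212), 37 at (328,248) and 67 at (414,250). The microscope sits at left with its open front away from the robot. The two slides lie on the stage's right part, with their white ends at about (190,177) and (187,199).

```bash
python3 - <<'E'
from h import *
c=cam('top'); P=cloud(c)
def edge(zlo,zhi,xlo,xhi,ymin,ymax):
    m=(P[...,2]>zlo)&(P[...,2]<zhi)&(P[...,0]>xlo)&(P[...,0]<xhi)&(P[...,1]>ymin)&(P[...,1]<ymax)
    q=P[m]; print('n',len(q),q.min(0).round(3),q.max(0).round(3))
    rows=[]
    for v in range(420):
        mm=m[v]
        if mm.sum()>3: u=np.where(mm)[0].max(); rows.append(P[v,u])
    return np.array(rows),q
r,q=edge(.11,.135,.45,.72,.15,.4); 
for a in r: print(a.round(3))
print('foot'); r,q=edge(.035,.055,.38,.75,.12,.4)
for a in r[::3]: print(a.round(3))
E
```

```text
n 1316 [0.451 0.219 0.11 ] [0.662 0.297 0.131]
[0.66  0.245 0.119]
[0.657 0.244 0.12 ]
[0.655 0.245 0.116]
[0.652 0.244 0.118]
[0.65  0.242 0.113]
[0.647 0.242 0.116]
[0.644 0.242 0.116]
[0.641 0.241 0.117]
[0.638 0.241 0.116]
[0.635 0.241 0.118]
[0.633 0.241 0.115]
[0.63  0.241 0.116]
[0.627 0.238 0.115]
[0.624 0.237 0.119]
[0.621 0.238 0.117]
[0.618 0.237 0.118]
[0.616 0.237 0.117]
[0.613 0.237 0.116]
[0.61  0.237 0.118]
[0.607 0.236 0.12 ]
[0.606 0.235 0.111]
[0.603 0.235 0.111]
[0.6   0.234 0.113]
[0.597 0.234 0.115]
[0.593 0.233 0.119]
[0.59  0.233 0.118]
[0.588 0.233 0.118]
[0.585 0.233 0.119]
[0.583 0.231 0.112]
[0.58  0.231 0.113]
[0.577 0.23  0.118]
[0.574 0.23  0.116]
[0.571 0.23  0.118]
[0.569 0.23  0.117]
[0.566 0.229 0.116]
[0.564 0.227 0.111]
[0.56  0.226 0.118]
[0.558 0.227 0.113]
[0.555 0.226 0.117]
[0.552 0.226 0.118]
[0.549 0.226 0.119]
[0.547 0.226 0.118]
[0.544 0.226 0.115]
[0.542 0.224 0.111]
[0.539 0.223 0.112]
[0.537 0.223 0.112]
[0.533 0.223 0.115]
[0.531 0.223 0.115]
[0.527 0.221 0.121]
[0.525 0.222 0.116]
[0.522 0.222 0.118]
[0.52  0.222 0.116]
[0.517 0.22  
[... 297 characters left out ...]
28 0.111]
[0.452 0.227 0.112]
foot
n 902 [0.381 0.121 0.035] [0.725 0.351 0.055]
[0.665 0.244 0.038]
[0.657 0.235 0.035]
[0.648 0.237 0.037]
[0.639 0.231 0.035]
[0.629 0.233 0.042]
[0.621 0.23  0.036]
[0.612 0.229 0.04 ]
[0.603 0.226 0.037]
[0.594 0.225 0.041]
[0.586 0.223 0.037]
[0.577 0.222 0.037]
[0.568 0.221 0.041]
[0.56  0.219 0.036]
[0.551 0.218 0.036]
[0.542 0.215 0.037]
[0.533 0.214 0.037]
[0.524 0.217 0.038]
[0.516 0.211 0.035]
[0.507 0.21  0.041]
[0.498 0.209 0.042]
[0.489 0.206 0.041]
[0.481 0.206 0.038]
[0.473 0.203 0.037]
[0.464 0.203 0.037]
[0.456 0.2   0.037]
[0.447 0.199 0.039]
[0.439 0.196 0.037]
[0.43  0.199 0.036]
[0.421 0.215 0.036]
[0.412 0.269 0.035]
[0.402 0.334 0.035]
```

Emit:
step_arm([
  {"tz": 4},
  {"tz": 8},
  {"tx": 4,"ty": 3,"tz": 10},
  {"tx": 7,"ty": 6,"tz": 10},
  {"tx": 10,"ty": 10,"tz": 10},
  {"tx": 13,"ty": 14,"tz": 10},
  {"tx": 16,"ty": 18,"tz": 10},
  {"tx": 19,"ty": 22,"tz": 10},
  {"tx": 22,"ty": 26,"tz": 10,"az": -0.1},
  {"tx": 25,"ty": 30,"tz": 10,"az": -0.2},
  {"tx": 28,"ty": 34,"tz": 10,"az": -0.3},
  {"tx": 31,"ty": 38,"tz": 10,"az": -0.44},
  {"tx": 34,"ty": 42,"tz": 10,"az": -0.44},
  {"tx": 36,"ty": 46,"tz": 10,"az": -0.44},
  {"tx": 36,"ty": 50,"tz": 10,"az": -0.44},
  {"tx": 36,"ty": 54,"tz": 10,"az": -0.44},
  {"tx": 36,"ty": 58,"tz": 10,"az": -0.44},
  {"tx": 36,"ty": 60,"tz": 10,"az": -0.44},
  {"tx": 36,"ty": 60,"tz": 10,"az": -0.44},
])

```text
schema error: expected keys tx, ty, tz, ax, ay, az
```

Emit:
step_arm([
  {"tx": 0,"ty": 0,"tz": 8,"ax": 0,"ay": 0,"az": 0},
  {"tx": 0,"ty": 0,"tz": 8,"ax": 0,"ay": 0,"az": 0},
  {"tx": 36,"ty": 60,"tz": 10,"ax": 0,"ay": 0,"az": -0.44},
  {"tx": 36,"ty": 60,"tz": 10,"ax": 0,"ay": 0,"az": -0.44},
  {"tx": 36,"ty": 60,"tz": 10,"ax": 0,"ay": 0,"az": -0.44},
  {"tx": 36,"ty": 60,"tz": 10,"ax": 0,"ay": 0,"az": -0.44},
  {"tx": 36,"ty": 60,"tz": 10,"ax": 0,"ay": 0,"az": -0.44},
  {"tx": 36,"ty": 60,"tz": 10,"ax": 0,"ay": 0,"az": -0.44},
  {"tx": 36,"ty": 60,"tz": 10,"ax": 0,"ay": 0,"az": -0.44},
  {"tx": 36,"ty": 60,"tz": 10,"ax": 0,"ay": 0,"az": -0.44},
  {"tx": 36,"ty": 60,"tz": 10,"ax": 0,"ay": 0,"az": -0.44},
  {"tx": 36,"ty": 60,"tz": 10,"ax": 0,"ay": 0,"az": -0.44},
  {"tx": 36,"ty": 60,"tz": 10,"ax": 0,"ay": 0,"az": -0.44},
  {"tx": 36,"ty": 60,"tz": 10,"ax": 0,"ay": 0,"az": -0.44},
  {"tx": 36,"ty": 60,"tz": 10,"ax": 0,"ay": 0,"az": -0.44},
  {"tx": 36,"ty": 60,"tz": 10,"ax": 0,"ay": 0,"az": -0.44},
  {"tx": 36,"ty": 60,"tz": 10,"ax": 0,"ay": 0,"az": -0.44},
  {"tx": 36,"ty": 60,"tz": 10,"ax": 0,"ay": 0,"az": -0.44},
  {"tx": 36,"ty": 60,"tz": 10,"ax": 0,"ay": 0,"az": -0.44},
  {"tx": 36,"ty": 60,"tz": 10,"ax": 0,"ay": 0,"az": -0.44},
])

```text
clock: 3.82
tcp_pos: [0.5948, 0.1069, 0.3285]
orientation: [3.141, -0.003, -3.14]
ft_force: [-0.9, -0.5, -2.2]
gripper_width: 1.006
```

```bash
cat >> h.py <<'E'
YAW=np.pi+.175; M=np.array([.572,.3005,0])
RM=R.from_euler('z',YAW).as_matrix()
def m2w(p): return RM@np.array(p,float)+M
def w2m(p): return (np.asarray(p)-M)@RM
def Rt(th,yawextra=0): # tilt th toward -y_mic, tool x = mic x
    s,k=np.sin(th),np.cos(th)
    return RM@R.from_euler('z',yawextra).as_matrix()@np.array([[1,0,0],[0,-k,-s],[0,s,-k]]).T
def go(pw,Rw):
    "shift cm and rotvec from current measured pose"
    s=robot.observe(); Rc=R.from_euler('xyz',s['orientation'])
    d=(np.array(pw)-s['tcp_pos'])*100; a=(R.from_matrix(Rw)*Rc.inv()).as_rotvec()
    print('t',d.round(2),'a',a.round(3),'clock',round(s['clock'],2)); return d,a
E
python3 - <<'E'
from h import *
go(m2w([-.03,.22,.27]),Rt(1.1)); print(m2w([-.03,.22,.27]))
E
```

```text
t [ 4.5  -1.78 -5.85] a [-1.097 -0.1    0.157] clock 3.82
[0.63984559 0.08908341 0.27      ]
```

```bash
sed -i 's/\[0,-k,-s\],\[0,s,-k\]/[0,-k,s],[0,-s,-k]/' h.py
python3 - <<'E'
from h import *
go(m2w([-.03,.22,.27]),Rt(1.1))
E
```

```text
t [ 4.5  -1.78 -5.85] a [1.097 0.094 0.154] clock 3.82
```

Emit:
step_arm([
  {"tx": 2,"ty": -2,"tz": -2,"ax": 0.5,"ay": 0.04,"az": 0.07},
  {"tx": 2,"ty": -2,"tz": -2,"ax": 0.5,"ay": 0.04,"az": 0.07},
  {"tx": 2,"ty": -2,"tz": -2,"ax": 0.5,"ay": 0.04,"az": 0.07},
  {"tx": 2,"ty": -2,"tz": -2,"ax": 0.5,"ay": 0.04,"az": 0.07},
  {"tx": 4.5,"ty": -1.8,"tz": -5.8,"ax": 1.097,"ay": 0.094,"az": 0.154},
  {"tx": 4.5,"ty": -1.8,"tz": -5.8,"ax": 1.097,"ay": 0.094,"az": 0.154},
  {"tx": 4.5,"ty": -1.8,"tz": -5.8,"ax": 1.097,"ay": 0.094,"az": 0.154},
  {"tx": 4.5,"ty": -1.8,"tz": -5.8,"ax": 1.097,"ay": 0.094,"az": 0.154},
  {"tx": 4.5,"ty": -1.8,"tz": -5.8,"ax": 1.097,"ay": 0.094,"az": 0.154},
  {"tx": 4.5,"ty": -1.8,"tz": -5.8,"ax": 1.097,"ay": 0.094,"az": 0.154},
  {"tx": 4.5,"ty": -1.8,"tz": -5.8,"ax": 1.097,"ay": 0.094,"az": 0.154},
  {"tx": 4.5,"ty": -1.8,"tz": -5.8,"ax": 1.097,"ay": 0.094,"az": 0.154},
], jaw=1)

```text
clock: 4.82
tcp_pos: [0.6386, 0.084, 0.2739]
orientation: [2.045, -0.0, -2.971]
ft_force: [-0.2, 0.8, 0.1]
gripper_width: -0.001
```

```bash
python3 - <<'E'
from h import *
s=robot.observe(); print(s['tcp_pos'],s['orientation'],s['joints'])
c=cam('wrist'); save(c,'w1.png'); print(w2m(c['T'][:3,3]).round(3),(RM.T@c['T'][:3,:3]).round(2).tolist(),np.array(c['hand_eye']).round(3).tolist())
P=w2m(cloud(c)); np.save('w1.npy',P)
for p in [[0,0,.12],[-.0319,0,.2135],[0,0,.175],[0,.07,.12],[-.08,.07,.12]]: print(p,proj(c,m2w(p)).round(0))
for t in ['low_tip','slide_a']:
  for o in outline_of('wrist',t)[:4]: 
    q=P[o['region']]; print(t,round(o['conf'],2),np.round(o['box']),np.nanpercentile(q,[2,50,98],axis=0).round(3).tolist())
E
```

```text
[0.63855635 0.08395617 0.27393392] [ 2.04481633e+00 -1.05591517e-04 -2.97119973e+00] [-0.22489153  0.66554288  0.70878981 -1.0777157  -1.9412858  -1.42323093]
[0.05  0.351 0.339] [[-0.0, -0.95, -0.3], [-0.46, 0.27, -0.85], [0.89, 0.14, -0.44]] [[0.0, -0.954, -0.298, 0.077], [1.0, 0.0, 0.0, 0.001], [-0.0, -0.298, 0.954, -0.142], [0.0, 0.0, 0.0, 1.0]]
[0, 0, 0.12] [251. 138.]
[-0.0319, 0, 0.2135] [331. 175.]
[0, 0, 0.175] [297. 141.]
[0, 0.07, 0.12] [212. 146.]
[-0.08, 0.07, 0.12] [216. 226.]
low_tip 0.91 [316. 176.  79.  95.] [[-0.08, -0.008, 0.166], [-0.028, 0.029, 0.212], [0.011, 0.052, 0.235]]
slide_a 0.91 [245. 137.  50.  50.] [[-0.015, -0.03, 0.121], [0.005, 0.02, 0.123], [0.024, 0.056, 0.124]]
slide_a 0.62 [240. 195.  50.  52.] [[-0.073, -0.018, 0.122], [-0.054, 0.03, 0.123], [-0.035, 0.068, 0.124]]
slide_a 0.17 [328. 112. 463. 224.] [[-0.07, -0.044, 0.017], [0.042, 0.032, 0.195], [0.122, 0.081, 0.364]]
```

View pics/w1.png

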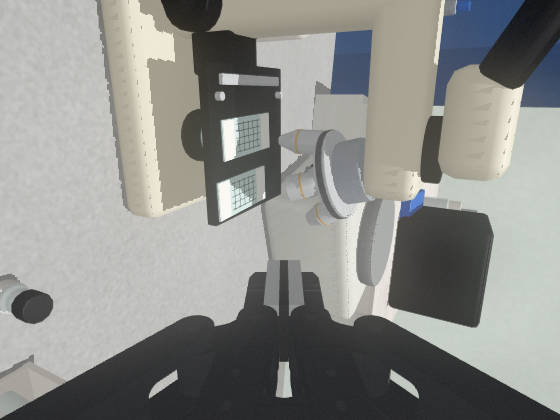

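```bash
python3 - <<'E'
import cv2,numpy as np
a=cv2.imread('pics/w1.png')[115:235,260:380]
A=cv2.rotate(cv2.resize(a,None,fx=5,fy=5,interpolation=cv2.INTER_CUBIC),cv2.ROTATE_90_COUNTERCLOCKWISE)
cv2.imwrite('pics/v2.png',A)
E
python3 - <<'E'
from h import *
P=np.load('w1.npy')
ax=np.array([np.sin(.2618),0,np.cos(.2618)]); N=np.array([-.0319,0,.2135])
D=P-N; h=D@ax; rad=D-h[...,None]*ax
e1=np.array([np.cos(.2618),0,-np.sin(.2618)])
ang=np.degrees(np.arctan2(rad[...,1],rad@e1)); r=np.linalg.norm(rad,axis=-1)
m=(h<-.004)&(h>-.06)&(r<.065)
hist={}
for a in range(-180,180,10):
    k=m&(ang>=a)&(ang<a+10)
    if k.sum()>8: print(a,k.sum(),'hmin',np.percentile(h[k],3).round(4),'r',np.percentile(r[k],[5,50,95]).round(3))
E
```

```text
-90 10 hmin -0.0418 r [0.034 0.038 0.041]
0 156 hmin -0.047 r [0.039 0.049 0.051]
10 460 hmin -0.0403 r [0.029 0.042 0.048]
20 123 hmin -0.0261 r [0.03  0.036 0.041]
70 126 hmin -0.026 r [0.04  0.045 0.049]
80 219 hmin -0.0249 r [0.047 0.05  0.053]
90 199 hmin -0.0247 r [0.047 0.05  0.053]
100 78 hmin -0.0249 r [0.043 0.047 0.05 ]
150 76 hmin -0.0203 r [0.032 0.036 0.041]
160 296 hmin -0.0336 r [0.029 0.042 0.047]
170 56 hmin -0.0352 r [0.027 0.047 0.05 ]
```

View pics/v2.png

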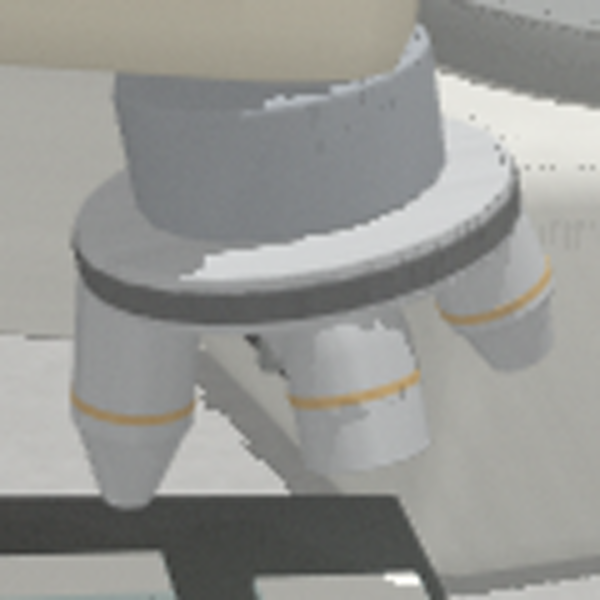

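The wrist view shows the blunt shortest barrel standing at the side, towards the robot (mic +y), around pixel (300,185). The 50 mm barrel is in the light path at (295,140). One quarter turn clockwise is needed, so I'll push the side barrel towards the pillar.

```bash
python3 - <<'E'
from h import *
go(m2w([-.063,.12,.197]),Rt(1.5))
a=m2w([-.063,.12,.197])
for p in [[-.063,.020,.197],[-.050,.018,.195],[-.040,.012,.192],[-.032,.009,.189],[-.026,.007,.188],[-.026,.12,.188]]: print(((m2w(p)-a)*100).round(2))
E
```

```text
t [ 1.68 10.82 -7.84] a [0.397 0.072 0.003] clock 4.97
[-1.74  9.85  0.  ]
[-3.06  9.82 -0.2 ]
[-4.15 10.23 -0.5 ]
[-4.99 10.39 -0.8 ]
[-5.61 10.48 -0.9 ]
[-3.64 -0.64 -0.9 ]
```

Emit:
step_arm([
  {"tx": 1.6,"ty": 6,"tz": -7.8,"ax": 0.397,"ay": 0.072,"az": 0.003},
  {"tx": 1.6,"ty": 6,"tz": -7.8,"ax": 0.397,"ay": 0.072,"az": 0.003},
  {"tx": 1.6,"ty": 6,"tz": -7.8,"ax": 0.397,"ay": 0.072,"az": 0.003},
  {"tx": 1.7,"ty": 10.8,"tz": -7.8,"ax": 0.397,"ay": 0.072,"az": 0.003},
  {"tx": 1.7,"ty": 10.8,"tz": -7.8,"ax": 0.397,"ay": 0.072,"az": 0.003},
  {"tx": 1.7,"ty": 10.8,"tz": -7.8,"ax": 0.397,"ay": 0.072,"az": 0.003},
  {"tx": 1.7,"ty": 10.8,"tz": -7.8,"ax": 0.397,"ay": 0.072,"az": 0.003},
])

```text
clock: 5.55
tcp_pos: [0.6549, 0.1933, 0.1964]
orientation: [1.641, -0.002, -2.964]
ft_force: [-0.4, -1.3, 1.0]
gripper_width: 0.004
```

```bash
python3 - <<'E'
from h import *
s=robot.observe(); print(w2m(s['tcp_pos']).round(4)); go(m2w([-.063,.12,.197]),Rt(1.5))
E
```

```text
[-0.0629  0.12    0.1964]
t [ 0.01 -0.    0.06] a [-0.001 -0.002 -0.003] clock 5.55
```

Emit:
step_arm([
  {"tx": -0.9,"ty": 5,"tz": 0,"ax": 0,"ay": 0,"az": 0},
  {"tx": -1.3,"ty": 7.4,"tz": 0,"ax": 0,"ay": 0,"az": 0},
  {"tx": -1.74,"ty": 9.85,"tz": 0,"ax": 0,"ay": 0,"az": 0},
  {"tx": -1.74,"ty": 9.85,"tz": 0,"ax": 0,"ay": 0,"az": 0},
  {"tx": -2.4,"ty": 9.85,"tz": -0.1,"ax": 0,"ay": 0,"az": 0},
  {"tx": -3.06,"ty": 9.85,"tz": -0.2,"ax": 0,"ay": 0,"az": 0},
  {"tx": -3.6,"ty": 10.0,"tz": -0.3,"ax": 0,"ay": 0,"az": 0},
  {"tx": -4.15,"ty": 10.2,"tz": -0.5,"ax": 0,"ay": 0,"az": 0},
  {"tx": -4.6,"ty": 10.3,"tz": -0.6,"ax": 0,"ay": 0,"az": 0},
  {"tx": -5.0,"ty": 10.4,"tz": -0.8,"ax": 0,"ay": 0,"az": 0},
  {"tx": -5.3,"ty": 10.45,"tz": -0.9,"ax": 0,"ay": 0,"az": 0},
  {"tx": -5.6,"ty": 10.5,"tz": -0.9,"ax": 0,"ay": 0,"az": 0},
  {"tx": -5.6,"ty": 10.5,"tz": -0.9,"ax": 0,"ay": 0,"az": 0},
])

```text
clock: 6.63
tcp_pos: [0.598, 0.2965, 0.1852]
orientation: [1.639, -0.007, -2.966]
ft_force: [-2.2, -1.5, -3.2]
gripper_width: 0.002
```

Emit:
step_arm([
  {"tx": 0.5,"ty": -3,"tz": 0,"ax": 0,"ay": 0,"az": 0},
  {"tx": 1.0,"ty": -6,"tz": 0,"ax": 0,"ay": 0,"az": 0},
  {"tx": 1.9,"ty": -11,"tz": 0,"ax": 0,"ay": 0,"az": 0},
  {"tx": 3.4,"ty": -20,"tz": 5,"ax": -0.4,"ay": -0.07,"az": 0},
  {"tx": 3.4,"ty": -20,"tz": 5,"ax": -0.4,"ay": -0.07,"az": 0},
  {"tx": 3.4,"ty": -20,"tz": 5,"ax": -0.4,"ay": -0.07,"az": 0},
  {"tx": 3.4,"ty": -20,"tz": 5,"ax": -0.4,"ay": -0.07,"az": 0},
  {"tx": 3.4,"ty": -20,"tz": 5,"ax": -0.4,"ay": -0.07,"az": 0},
])

```text
clock: 7.3
tcp_pos: [0.6346, 0.0963, 0.2413]
orientation: [2.05, 0.006, -2.969]
ft_force: [0.6, 0.9, -0.7]
gripper_width: 0.001
```

```bash
cat >> h.py <<'E'
def nose(P):
    ax=np.array([np.sin(.2618),0,np.cos(.2618)]); N=np.array([-.0319,0,.2135])
    D=P-N; h=D@ax; rad=D-h[...,None]*ax
    e1=np.array([np.cos(.2618),0,-np.sin(.2618)])
    ang=np.degrees(np.arctan2(rad[...,1],rad@e1)); r=np.linalg.norm(rad,axis=-1)
    m=(h<-.004)&(h>-.06)&(r<.065)
    for a in range(-180,180,10):
        k=m&(ang>=a)&(ang<a+10)
        if k.sum()>8: print(a,k.sum(),'hmin',np.percentile(h[k],3).round(4),'r',np.percentile(r[k],[5,50,95]).round(3))
def slides(c,P):
    for o in outline_of(c,'slide_a')[:3]:
        if o['conf']<.3: continue
        q=P[o['region']]; q=q[(q[:,2]>.115)&(q[:,2]<.13)]
        if len(q)<30: continue
        print('slide',round(o['conf'],2),np.round(o['box']),np.nanpercentile(q,[1,50,99],axis=0).round(4).tolist())
        b=cv2.minAreaRect((q[:,:2]*1000).astype(np.float32)); print('  rect mm',np.round(b[0],1),np.round(b[1],1),round(b[2],1))
E
python3 - <<'E'
from h import *
s=robot.observe(); print(s['clock'],w2m(s['tcp_pos']).round(3))
c=cam('wrist'); save(c,'w2.png'); P=w2m(cloud(c)); nose(P); slides('wrist',P)
cv2.imwrite('pics/w2c.png',cv2.rotate(cv2.resize(c['image'][60:280,160:420,::-1],None,fx=2.2,fy=2.2),cv2.ROTATE_90_COUNTERCLOCKWISE))
E
```

```text
7.3 [-0.026  0.212  0.241]
-90 52 hmin -0.0477 r [0.028 0.035 0.04 ]
-80 52 hmin -0.0375 r [0.028 0.032 0.038]
0 94 hmin -0.025 r [0.039 0.049 0.051]
10 403 hmin -0.0286 r [0.028 0.042 0.048]
20 145 hmin -0.0242 r [0.03  0.036 0.041]
70 139 hmin -0.0267 r [0.04  0.045 0.048]
80 331 hmin -0.0325 r [0.047 0.05  0.052]
90 274 hmin -0.032 r [0.047 0.05  0.052]
100 67 hmin -0.0248 r [0.043 0.046 0.049]
150 125 hmin -0.0249 r [0.032 0.036 0.041]
160 446 hmin -0.0384 r [0.028 0.042 0.048]
170 91 hmin -0.0418 r [0.027 0.047 0.05 ]
slide 0.91 [262. 203.  48.  58.] [[-0.0746, -0.0204, 0.1208], [-0.0533, 0.0315, 0.1231], [-0.0344, 0.0685, 0.1241]]
  rect mm [-55.6  23.6] [42.7 91.4] 0.7
slide 0.78 [268. 142.  51.  51.] [[-0.0151, -0.0316, 0.1215], [0.0051, 0.0204, 0.1231], [0.0242, 0.0566, 0.1241]]
  rect mm [ 4.5 11.9] [39.9 90.8] 1.7
```

View pics/w2c.png

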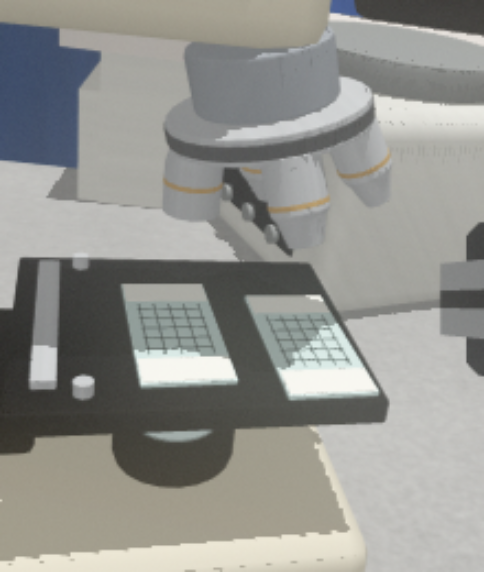

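The low objective now stands in the light path at crop (190,190), and the depth profile agrees with its 30 mm length. Both slides lie on the stage: b is centred at mic (-55.5, 23.5) mm and a at (4.5, 12) mm. Next I'll drag slide b out.

```bash
python3 - <<'E'
from h import *
a=m2w([-.0555,.14,.20]); go(a,Rt(1.05))
for p in [[-.0555,.026,.135],[-.0555,.026,.1285]]: print(((m2w(p)-a)*100).round(2))
E
```

```text
t [ 1.81  7.49 -3.68] a [-0.047 -0.012  0.002] clock 7.4
[-1.98 11.23 -6.5 ]
[-1.98 11.23 -7.15]
```

Emit:
step_arm([
  {"tx": 1.8,"ty": 7.5,"tz": -3.7,"ax": -0.047,"ay": -0.012,"az": 0.002},
  {"tx": 1.8,"ty": 7.5,"tz": -3.7,"ax": -0.047,"ay": -0.012,"az": 0.002},
  {"tx": 1.8,"ty": 7.5,"tz": -3.7,"ax": -0.047,"ay": -0.012,"az": 0.002},
  {"tx": 0.8,"ty": 13,"tz": -7.0,"ax": -0.047,"ay": -0.012,"az": 0.002},
  {"tx": 0.8,"ty": 13,"tz": -7.0,"ax": -0.047,"ay": -0.012,"az": 0.002},
  {"tx": -0.2,"ty": 18.7,"tz": -10.2,"ax": -0.047,"ay": -0.012,"az": 0.002},
  {"tx": -0.2,"ty": 18.7,"tz": -10.2,"ax": -0.047,"ay": -0.012,"az": 0.002},
  {"tx": -0.2,"ty": 18.7,"tz": -10.2,"ax": -0.047,"ay": -0.012,"az": 0.002},
  {"tx": -0.2,"ty": 18.7,"tz": -10.5,"ax": -0.047,"ay": -0.012,"az": 0.002},
  {"tx": -0.2,"ty": 18.7,"tz": -10.8,"ax": -0.047,"ay": -0.012,"az": 0.002},
  {"tx": -0.2,"ty": 18.7,"tz": -10.8,"ax": -0.047,"ay": -0.012,"az": 0.002},
])

```text
clock: 8.32
tcp_pos: [0.6304, 0.2847, 0.1291]
orientation: [2.089, -0.002, -2.965]
ft_force: [-1.5, -1.9, 8.1]
gripper_width: -0.0
```

Emit:
step_arm([
  {"tx": 0.1,"ty": -0.5,"tz": 0,"ax": 0,"ay": 0,"az": 0},
  {"tx": 0.2,"ty": -1.0,"tz": 0,"ax": 0,"ay": 0,"az": 0},
  {"tx": 0.3,"ty": -1.5,"tz": 0,"ax": 0,"ay": 0,"az": 0},
  {"tx": 0.4,"ty": -2.0,"tz": 0,"ax": 0,"ay": 0,"az": 0},
  {"tx": 0.45,"ty": -2.5,"tz": 0,"ax": 0,"ay": 0,"az": 0},
  {"tx": 0.5,"ty": -2.8,"tz": 0,"ax": 0,"ay": 0,"az": 0},
  {"tx": 0.5,"ty": -2.8,"tz": 0,"ax": 0,"ay": 0,"az": 0},
  {"tx": 0.5,"ty": -2.8,"tz": 0,"ax": 0,"ay": 0,"az": 0},
])

```text
clock: 8.98
tcp_pos: [0.6359, 0.2566, 0.1291]
orientation: [2.089, -0.001, -2.967]
ft_force: [-0.2, -0.4, 6.9]
gripper_width: -0.002
```

Emit:
step_arm([
  {"tx": 0,"ty": 0,"tz": 1.5,"ax": 0,"ay": 0,"az": 0},
  {"tx": 1.9,"ty": -11,"tz": 5,"ax": 0,"ay": 0,"az": 0},
  {"tx": 3.0,"ty": -17,"tz": 9,"ax": 0,"ay": 0,"az": 0},
  {"tx": 3.0,"ty": -17,"tz": 9,"ax": 0,"ay": 0,"az": 0},
  {"tx": 3.0,"ty": -17,"tz": 9,"ax": 0,"ay": 0,"az": 0},
  {"tx": 3.0,"ty": -17,"tz": 9,"ax": 0,"ay": 0,"az": 0},
  {"tx": 3.0,"ty": -17,"tz": 9,"ax": 0,"ay": 0,"az": 0},
])

```text
clock: 9.57
tcp_pos: [0.6673, 0.0805, 0.2193]
orientation: [2.096, 0.0, -2.972]
ft_force: [-0.5, 0.9, 1.0]
gripper_width: -0.0
```

```bash
python3 - <<'E'
from h import *
s=robot.observe(); print(s['clock'],w2m(s['tcp_pos']).round(3),s['orientation'])
c=cam('wrist'); save(c,'w3.png'); P=w2m(cloud(c)); slides('wrist',P)
E
```

```text
9.5667 [-0.056  0.233  0.219] [ 2.09559948e+00  2.63621372e-04 -2.97167953e+00]
slide 0.93 [289. 177.  47.  58.] [[-0.0749, 0.0076, 0.1212], [-0.0544, 0.0597, 0.1231], [-0.0355, 0.0957, 0.124]]
  rect mm [-55.3  50.6] [40.3 91.2] 0.6
slide 0.66 [310. 112.  44.  48.] [[-0.0154, -0.0312, 0.1214], [0.0048, 0.0204, 0.1231], [0.0238, 0.0566, 0.124]]
  rect mm [ 4.4 11.3] [40. 92.] 1.7
```

```bash
python3 - <<'E'
from h import *
a=m2w([-.0555,.15,.1215]); go(a,Rt(1.571)); print(((m2w([-.0555,.074,.1215])-a)*100).round(2))
E
```

```text
t [-1.35  7.74 -9.64] a [0.514 0.088 0.001] clock 9.67
[-1.32  7.48  0.  ]
```

Emit:
step_arm([
  {"tx": -0.5,"ty": 0,"tz": -9.65,"ax": 0.514,"ay": 0.088,"az": 0.001},
  {"tx": -0.5,"ty": 0,"tz": -9.65,"ax": 0.514,"ay": 0.088,"az": 0.001},
  {"tx": -0.5,"ty": 0,"tz": -9.65,"ax": 0.514,"ay": 0.088,"az": 0.001},
  {"tx": -0.5,"ty": 0,"tz": -9.65,"ax": 0.514,"ay": 0.088,"az": 0.001},
  {"tx": -0.5,"ty": 0,"tz": -9.65,"ax": 0.514,"ay": 0.088,"az": 0.001},
  {"tx": -1.35,"ty": 7.7,"tz": -9.65,"ax": 0.514,"ay": 0.088,"az": 0.001},
  {"tx": -1.35,"ty": 7.7,"tz": -9.65,"ax": 0.514,"ay": 0.088,"az": 0.001},
  {"tx": -1.35,"ty": 7.7,"tz": -9.65,"ax": 0.514,"ay": 0.088,"az": 0.001},
  {"tx": -1.35,"ty": 7.7,"tz": -9.65,"ax": 0.514,"ay": 0.088,"az": 0.001},
], jaw=0.2, grip_force=20)

```text
clock: 10.42
tcp_pos: [0.6519, 0.1666, 0.1236]
orientation: [1.574, 0.004, -2.961]
ft_force: [-0.6, 0.5, 0.5]
gripper_width: 0.403
```

```bash
python3 - <<'E'
from h import *
s=robot.observe(); print(w2m(s['tcp_pos']).round(4),s['gripper_width'],s['ft_force']); go(m2w([-.0555,.074,.1215]),Rt(1.571))
E
```

```text
[-0.0554  0.1458  0.1236] 0.40337781146527035 [-0.57435621  0.54417389  0.50630982]
t [-1.24  7.07 -0.21] a [ 0.003  0.005 -0.006] clock 10.42
```

Emit:
step_arm([
  {"tx": -0.6,"ty": 3.5,"tz": -0.1,"ax": 0,"ay": 0,"az": 0},
  {"tx": -1.2,"ty": 7.0,"tz": -0.1,"ax": 0,"ay": 0,"az": 0},
  {"tx": -1.2,"ty": 7.0,"tz": -0.1,"ax": 0,"ay": 0,"az": 0},
  {"tx": -1.2,"ty": 7.0,"tz": -0.1,"ax": 0,"ay": 0,"az": 0},
  {"tx": -1.2,"ty": 7.0,"tz": -0.1,"ax": 0,"ay": 0,"az": 0},
])

```text
clock: 10.83
tcp_pos: [0.6406, 0.233, 0.1218]
orientation: [1.574, 0.004, -2.965]
ft_force: [0.7, -0.3, 0.2]
gripper_width: 0.397
```

```bash
python3 - <<'E'
from h import *
s=robot.observe(); print(w2m(s['tcp_pos']).round(4),s['gripper_width'],s['ft_force']); go(m2w([-.0555,.074,.1215]),Rt(1.571))
E
```

```text
[-0.0558  0.0784  0.1218] 0.3974792467245942 [ 0.66648873 -0.26681361  0.22178375]
t [-0.11  0.43 -0.03] a [ 0.002  0.005 -0.002] clock 10.83
```

Emit:
step_arm([
  {"tx": 0,"ty": 0.2,"tz": 0,"ax": 0,"ay": 0,"az": 0},
  {"tx": 0,"ty": 0.2,"tz": 0,"ax": 0,"ay": 0,"az": 0},
  {"tx": 0,"ty": 0.2,"tz": 0,"ax": 0,"ay": 0,"az": 0},
  {"tx": 0,"ty": 0.2,"tz": 0,"ax": 0,"ay": 0,"az": 0},
  {"tx": 0,"ty": 0.2,"tz": 0,"ax": 0,"ay": 0,"az": 0},
  {"tx": 0,"ty": 0.2,"tz": 0,"ax": 0,"ay": 0,"az": 0},
], jaw=1, grip_force=25)

```text
clock: 11.33
tcp_pos: [0.641, 0.2346, 0.1213]
orientation: [1.571, 0.003, -2.967]
ft_force: [-0.1, -0.5, 3.4]
gripper_width: 0.025
```

Emit:
step_arm([
  {"tx": 0,"ty": 0,"tz": 0.4,"ax": 0,"ay": 0,"az": 0},
  {"tx": 0.7,"ty": -4,"tz": 0.6,"ax": 0,"ay": 0,"az": 0},
  {"tx": 1.4,"ty": -8,"tz": 1,"ax": 0,"ay": 0,"az": 0},
  {"tx": 2.1,"ty": -12,"tz": 1,"ax": 0,"ay": 0,"az": 0},
  {"tx": 2.8,"ty": -16,"tz": 4,"ax": 0,"ay": 0,"az": 0},
  {"tx": 0,"ty": -20,"tz": 7,"ax": 0,"ay": 0,"az": 0},
  {"tx": 0,"ty": -20,"tz": 7,"ax": 0,"ay": 0,"az": 0},
  {"tx": 0,"ty": -20,"tz": 7,"ax": 0,"ay": 0,"az": 0},
  {"tx": 0,"ty": -20,"tz": 7,"ax": 0,"ay": 0,"az": 0},
])

```text
clock: 12.08
tcp_pos: [0.6409, 0.0334, 0.1914]
orientation: [1.573, 0.003, -2.969]
ft_force: [-0.2, -0.0, -0.4]
gripper_width: 0.02
```

```bash
python3 - <<'E'
from h import *
s=robot.observe(); print(s['tcp_pos'],s['orientation'],s['gripper_width'],s['joints'].round(2) if hasattr(s['joints'],'round') else s['joints'])
c=cam('wrist'); save(c,'w4.png')
c=cam('top'); save(c,'t2.png'); P=cloud(c)
for o in outline_of('top','tray')[:2]:
    m=o['region']; q=P[m]; q=q[(q[:,2]<.03)&(q[:,2]>-.01)]
    print(o['conf'],np.round(o['box']),np.nanpercentile(q,[1,99],axis=0).round(3).tolist(), np.round(cv2.minAreaRect((q[:,:2]*1000).astype(np.float32))[0],1),cv2.minAreaRect((q[:,:2]*1000).astype(np.float32))[1:])
cv2.imwrite('pics/v4.png',np.hstack([cv2.resize(cv2.imread('pics/w4.png'),(400,300)),cv2.resize(c['image'][150:270,200:360,::-1],(400,300))]))
E
```

```text
[0.64091393 0.03343311 0.19143022] [ 1.57290525  0.00307768 -2.96872315] 0.020152025766095077 [-0.4   0.96  0.69 -1.4  -2.12 -1.25]
0.78 [275. 211.  54.  43.] [[0.501, -0.053, -0.004], [0.63, 0.098, 0.014]] [565.6  20.7] ((130.01075744628906, 156.1487579345703), 2.460888147354126)
0.21 [167. 176.  29.  34.] [[0.699, 0.334, -0.005], [0.707, 0.349, -0.004]] [703.  341.6] ((17.6689453125, 0.0), -119.3796157836914)
```

View pics/v4.png

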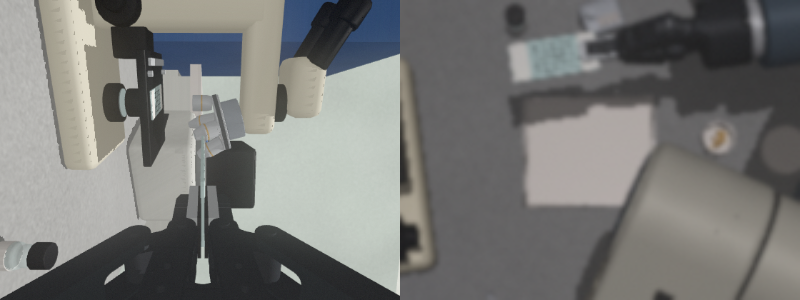

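```bash
cat >> h.py <<'E'
TR=np.array([.5655,.0205,0]); TY=.043
def t2w(p): return TR+R.from_euler('z',TY).as_matrix()@np.array(p,float)
E
python3 - <<'E'
from h import *
go(t2w([.030,-.0325,.10]),Rt(1.047,-.132)); print(t2w([.03,-.0325,0]))
E
```

```text
t [-4.38 -4.67 -8.99] a [-0.522 -0.057 -0.13 ] clock 12.23
[ 0.59686934 -0.01068036  0.        ]
```

Emit:
step_arm([
  {"tx": -4.4,"ty": -4.7,"tz": -4,"ax": -0.522,"ay": -0.057,"az": -0.13},
  {"tx": -4.4,"ty": -4.7,"tz": -4,"ax": -0.522,"ay": -0.057,"az": -0.13},
  {"tx": -4.4,"ty": -4.7,"tz": -4,"ax": -0.522,"ay": -0.057,"az": -0.13},
  {"tx": -4.4,"ty": -4.7,"tz": -4,"ax": -0.522,"ay": -0.057,"az": -0.13},
  {"tx": -4.4,"ty": -4.7,"tz": -4,"ax": -0.522,"ay": -0.057,"az": -0.13},
  {"tx": -4.4,"ty": -4.7,"tz": -9,"ax": -0.522,"ay": -0.057,"az": -0.13},
  {"tx": -4.4,"ty": -4.7,"tz": -13,"ax": -0.522,"ay": -0.057,"az": -0.13},
  {"tx": -4.4,"ty": -4.7,"tz": -14.5,"ax": -0.522,"ay": -0.057,"az": -0.13},
  {"tx": -4.4,"ty": -4.7,"tz": -14.5,"ax": -0.522,"ay": -0.057,"az": -0.13},
  {"tx": -4.4,"ty": -4.7,"tz": -14.5,"ax": -0.522,"ay": -0.057,"az": -0.13},
])

```text
clock: 13.07
tcp_pos: [0.5961, -0.0108, 0.0446]
orientation: [2.095, -0.002, -3.097]
ft_force: [0.1, 0.4, 1.2]
gripper_width: 0.023
```

```bash
python3 - <<'E'
from h import *
s=robot.observe(); print(s['ft_force'].round(2),s['joints'].round(2)); go(t2w([.030,-.0325,.04]),Rt(1.047,-.132))
c=cam('wrist'); P=cloud(c)
for o in outline_of('wrist','slide_b')[:2]:
  q=P[o['region']]; q=q[~np.isnan(q[:,0])]; print(o['conf'],len(q),np.percentile(q,[2,98],axis=0).round(3).tolist() if len(q) else 0)
E
```

```text
[0.09 0.43 1.19] [-0.35  0.81  0.36 -0.93 -1.66 -0.99]
t [ 0.07  0.02 -0.46] a [ 0.    -0.002 -0.002] clock 13.07
0.91 941 [[0.572, -0.034, 0.003], [0.613, 0.066, 0.059]]
0.5 143 [[0.551, 0.241, 0.121], [0.595, 0.282, 0.123]]
```

Emit:
step_arm([
  {"tx": 0,"ty": 0,"tz": -0.2,"ax": 0,"ay": 0,"az": 0},
  {"tx": 0,"ty": 0,"tz": -0.4,"ax": 0,"ay": 0,"az": 0},
  {"tx": 0,"ty": 0,"tz": -0.4,"ax": 0,"ay": 0,"az": 0},
])

```text
clock: 13.42
tcp_pos: [0.597, -0.0123, 0.0425]
orientation: [2.097, 0.003, -3.098]
ft_force: [1.3, -0.6, -0.6]
gripper_width: 0.022
```

Emit:
step_arm([
  {"tx": 0,"ty": 0,"tz": -0.15,"ax": 0,"ay": 0,"az": 0},
  {"tx": 0,"ty": 0,"tz": -0.15,"ax": 0,"ay": 0,"az": 0},
  {"tx": 0,"ty": 0,"tz": -0.15,"ax": 0,"ay": 0,"az": 0},
])

```text
clock: 13.67
tcp_pos: [0.5967, -0.0122, 0.0403]
orientation: [2.096, 0.002, -3.098]
ft_force: [0.3, -0.5, -0.1]
gripper_width: 0.018
```

Emit:
step_arm([
  {"tx": 0,"ty": 0,"tz": -0.1,"ax": 0,"ay": 0,"az": 0},
  {"tx": 0,"ty": 0,"tz": -0.1,"ax": 0,"ay": 0,"az": 0},
  {"tx": 0,"ty": 0,"tz": -0.1,"ax": 0,"ay": 0,"az": 0},
], jaw=0.7)

```text
clock: 13.92
tcp_pos: [0.5967, -0.0121, 0.0392]
orientation: [2.096, 0.002, -3.098]
ft_force: [-0.5, -0.0, -0.9]
gripper_width: 0.149
```

Emit:
step_arm([
  {"tx": 0,"ty": 0,"tz": 0,"ax": 0,"ay": 0,"az": 0},
  {"tx": 0,"ty": 0,"tz": 0,"ax": 0,"ay": 0,"az": 0},
  {"tx": 0,"ty": 0,"tz": 0,"ax": 0,"ay": 0,"az": 0},
], jaw=0.4)

```text
clock: 14.17
tcp_pos: [0.5967, -0.0121, 0.0393]
orientation: [2.096, 0.002, -3.098]
ft_force: [0.2, 0.2, 0.7]
gripper_width: 0.303
```

Emit:
step_arm([
  {"tx": 0,"ty": 0,"tz": 0,"ax": 0,"ay": 0,"az": 0},
  {"tx": 0,"ty": 0,"tz": 0,"ax": 0,"ay": 0,"az": 0},
  {"tx": 0,"ty": 0,"tz": 0,"ax": 0,"ay": 0,"az": 0},
], jaw=0.15)

```text
clock: 14.42
tcp_pos: [0.5967, -0.0121, 0.0393]
orientation: [2.096, 0.002, -3.098]
ft_force: [-0.6, 0.4, 0.2]
gripper_width: 0.424
```

```bash
python3 - <<'E'
from h import *
s=robot.observe(); print(s['ft_force'].round(2),s['gripper_width'],s['clock'])
c=cam('wrist'); save(c,'w5.png'); P=cloud(c)
for o in outline_of('wrist','slide_b')[:2]:
  q=P[o['region']]; q=q[~np.isnan(q[:,0])]; print(o['conf'],len(q),np.percentile(q,[2,98],axis=0).round(3).tolist() if len(q) else 0)
E
```

```text
[-0.55  0.39  0.2 ] 0.42412577810886487 14.4167
0.63 4401 [[0.574, -0.035, 0.007], [0.615, 0.047, 0.034]]
0.55 54 [[0.568, 0.241, 0.121], [0.595, 0.248, 0.123]]
```

View pics/w5.png

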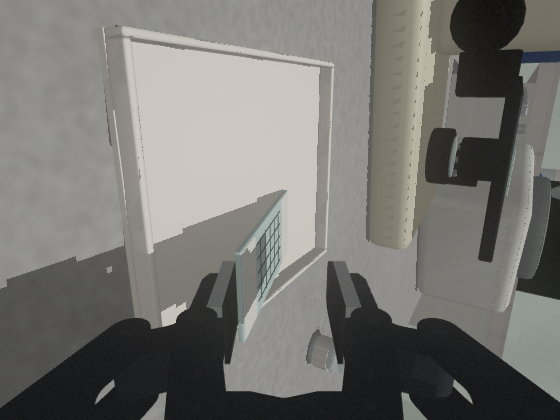

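Emit:
step_arm([
  {"tx": 0,"ty": -1.0,"tz": 0.2,"ax": 0,"ay": 0,"az": 0},
  {"tx": 0,"ty": -2.0,"tz": 0.5,"ax": 0,"ay": 0,"az": 0},
  {"tx": 0,"ty": -2.6,"tz": 0.9,"ax": 0,"ay": 0,"az": 0},
  {"tx": 0,"ty": -3.5,"tz": 3,"ax": 0,"ay": 0,"az": 0},
  {"tx": 0,"ty": -4,"tz": 7,"ax": 0,"ay": 0,"az": 0},
  {"tx": 0,"ty": -4,"tz": 11,"ax": 0,"ay": 0,"az": 0},
  {"tx": 0,"ty": -4,"tz": 14,"ax": 0,"ay": 0,"az": 0},
  {"tx": 0,"ty": -4,"tz": 14,"ax": 0,"ay": 0,"az": 0},
  {"tx": 0,"ty": -4,"tz": 14,"ax": 0,"ay": 0,"az": 0},
])

```text
clock: 15.27
tcp_pos: [0.5974, -0.0535, 0.1822]
orientation: [2.099, 0.007, -3.099]
ft_force: [0.0, -0.1, -1.5]
gripper_width: 0.423
```

```bash
python3 - <<'E'
from h import *
s=robot.observe(); print(s['ft_force'].round(2),s['tcp_pos'],s['clock'])
c=cam('wrist'); save(c,'w6.png'); P=cloud(c)
for o in outline_of('wrist','slide_b')[:3]:
  q=P[o['region']]; q=q[~np.isnan(q[:,0])]; print(o['conf'],len(q),np.percentile(q,[2,98],axis=0).round(3).tolist() if len(q) else 0)
a=m2w([.0045,.14,.20]); go(a,Rt(1.05))
E
```

```text
[ 0.05 -0.1  -1.52] [ 0.59741523 -0.05352469  0.1822149 ] 15.2667
0.75 673 [[0.548, 0.242, 0.122], [0.592, 0.33, 0.124]]
0.69 5169 [[0.575, -0.039, 0.005], [0.614, 0.047, 0.007]]
t [-0.44 21.45  2.1 ] a [0.004 0.001 0.132] clock 15.37
```

Emit:
step_arm([
  {"tx": -0.4,"ty": 21.4,"tz": 2.2,"ax": 0.004,"ay": 0.001,"az": 0.132},
  {"tx": -0.4,"ty": 21.4,"tz": 2.2,"ax": 0.004,"ay": 0.001,"az": 0.132},
  {"tx": -0.4,"ty": 21.4,"tz": 2.2,"ax": 0.004,"ay": 0.001,"az": 0.132},
  {"tx": -0.4,"ty": 21.4,"tz": 2.2,"ax": 0.004,"ay": 0.001,"az": 0.132},
  {"tx": -0.4,"ty": 21.4,"tz": 2.2,"ax": 0.004,"ay": 0.001,"az": 0.132},
  {"tx": -0.4,"ty": 21.4,"tz": 2.2,"ax": 0.004,"ay": 0.001,"az": 0.132},
  {"tx": -0.4,"ty": 21.4,"tz": 2.2,"ax": 0.004,"ay": 0.001,"az": 0.132},
  {"tx": -0.4,"ty": 21.4,"tz": 2.2,"ax": 0.004,"ay": 0.001,"az": 0.132},
], jaw=1)

```text
clock: 16.03
tcp_pos: [0.592, 0.162, 0.2]
orientation: [2.092, -0.001, -2.965]
ft_force: [-1.4, -0.8, 1.3]
gripper_width: 0.001
```

```bash
python3 - <<'E'
from h import *
go(m2w([.0045,.014,.1355]),Rt(1.05))
E
```

```text
t [-2.2  12.39 -6.45] a [ 0.001 -0.001 -0.002] clock 16.03
```

Emit:
step_arm([
  {"tx": -1.1,"ty": 6.2,"tz": -3.4,"ax": 0,"ay": 0,"az": 0},
  {"tx": -1.1,"ty": 6.2,"tz": -3.4,"ax": 0,"ay": 0,"az": 0},
  {"tx": -2.2,"ty": 12.4,"tz": -6.4,"ax": 0,"ay": 0,"az": 0},
  {"tx": -2.2,"ty": 12.4,"tz": -6.4,"ax": 0,"ay": 0,"az": 0},
  {"tx": -2.2,"ty": 12.4,"tz": -6.4,"ax": 0,"ay": 0,"az": 0},
  {"tx": -2.2,"ty": 12.4,"tz": -6.8,"ax": 0,"ay": 0,"az": 0},
  {"tx": -2.2,"ty": 12.4,"tz": -7.1,"ax": 0,"ay": 0,"az": 0},
  {"tx": -2.2,"ty": 12.4,"tz": -7.1,"ax": 0,"ay": 0,"az": 0},
  {"tx": -2.2,"ty": 12.4,"tz": -7.1,"ax": 0,"ay": 0,"az": 0},
])

```text
clock: 16.78
tcp_pos: [0.5716, 0.2843, 0.1301]
orientation: [2.092, 0.001, -2.968]
ft_force: [-0.4, 1.2, -1.1]
gripper_width: -0.001
```

Emit:
step_arm([
  {"tx": 0,"ty": 0,"tz": -0.1,"ax": 0,"ay": 0,"az": 0},
  {"tx": 0,"ty": 0,"tz": -0.2,"ax": 0,"ay": 0,"az": 0},
  {"tx": 0,"ty": 0,"tz": -0.2,"ax": 0,"ay": 0,"az": 0},
  {"tx": 0,"ty": 0,"tz": -0.2,"ax": 0,"ay": 0,"az": 0},
])

```text
clock: 17.12
tcp_pos: [0.5713, 0.2857, 0.1292]
orientation: [2.092, 0.003, -2.967]
ft_force: [-0.1, -1.7, 5.0]
gripper_width: -0.001
```

Emit:
step_arm([
  {"tx": 0.1,"ty": -0.5,"tz": -0.05,"ax": 0,"ay": 0,"az": 0},
  {"tx": 0.2,"ty": -1.0,"tz": -0.05,"ax": 0,"ay": 0,"az": 0},
  {"tx": 0.3,"ty": -1.6,"tz": -0.05,"ax": 0,"ay": 0,"az": 0},
  {"tx": 0.4,"ty": -2.2,"tz": -0.05,"ax": 0,"ay": 0,"az": 0},
  {"tx": 0.5,"ty": -2.8,"tz": -0.05,"ax": 0,"ay": 0,"az": 0},
  {"tx": 0.6,"ty": -3.4,"tz": -0.05,"ax": 0,"ay": 0,"az": 0},
  {"tx": 0.7,"ty": -3.8,"tz": -0.05,"ax": 0,"ay": 0,"az": 0},
  {"tx": 0.7,"ty": -3.8,"tz": -0.05,"ax": 0,"ay": 0,"az": 0},
  {"tx": 0.7,"ty": -3.8,"tz": -0.05,"ax": 0,"ay": 0,"az": 0},
])

```text
clock: 17.87
tcp_pos: [0.578, 0.2477, 0.1291]
orientation: [2.091, 0.003, -2.966]
ft_force: [0.2, -1.4, 8.3]
gripper_width: 0.001
```

Emit:
step_arm([
  {"tx": 0,"ty": 0,"tz": 1.5,"ax": 0,"ay": 0,"az": 0},
  {"tx": 1.9,"ty": -10,"tz": 5,"ax": 0,"ay": 0,"az": 0},
  {"tx": 3.0,"ty": -17,"tz": 9,"ax": 0,"ay": 0,"az": 0},
  {"tx": 3.0,"ty": -17,"tz": 9,"ax": 0,"ay": 0,"az": 0},
  {"tx": 3.0,"ty": -17,"tz": 9,"ax": 0,"ay": 0,"az": 0},
  {"tx": 3.0,"ty": -17,"tz": 9,"ax": 0,"ay": 0,"az": 0},
  {"tx": 3.0,"ty": -17,"tz": 9,"ax": 0,"ay": 0,"az": 0},
])

```text
clock: 18.45
tcp_pos: [0.609, 0.0726, 0.2184]
orientation: [2.096, 0.003, -2.971]
ft_force: [-0.1, 0.4, 0.2]
gripper_width: 0.0
```

```bash
python3 - <<'E'
from h import *
s=robot.observe(); print(s['clock'],w2m(s['tcp_pos']).round(3))
c=cam('wrist'); save(c,'w7.png'); P=w2m(cloud(c)); slides('wrist',P); nose(P)
go(m2w([.0045,.15,.1215]),Rt(1.571))
E
```

```text
18.45 [0.003 0.231 0.218]
slide 0.97 [289. 177.  53.  61.] [[-0.0145, 0.0058, 0.1209], [0.0059, 0.0578, 0.1231], [0.025, 0.0943, 0.124]]
  rect mm [ 4.1 49.7] [41.8 91.3] 1.2
-100 57 hmin -0.0472 r [0.025 0.031 0.04 ]
-90 108 hmin -0.0471 r [0.025 0.031 0.041]
-80 100 hmin -0.0374 r [0.027 0.033 0.041]
0 93 hmin -0.0247 r [0.045 0.049 0.051]
10 390 hmin -0.0282 r [0.028 0.042 0.048]
20 146 hmin -0.0247 r [0.029 0.035 0.04 ]
70 165 hmin -0.0285 r [0.039 0.045 0.048]
80 323 hmin -0.0326 r [0.047 0.05  0.052]
90 244 hmin -0.0321 r [0.047 0.05  0.052]
100 51 hmin -0.0242 r [0.043 0.046 0.049]
150 111 hmin -0.0245 r [0.031 0.036 0.041]
160 458 hmin -0.0382 r [0.028 0.041 0.048]
170 88 hmin -0.042 r [0.025 0.039 0.05 ]
t [-1.42  7.5  -9.57] a [0.513 0.091 0.001] clock 18.55
```

Slide a is out to y = 49.7 mm. Gripping it the same way.

Emit:
step_arm([
  {"tx": -0.3,"ty": 0,"tz": -9.65,"ax": 0.513,"ay": 0.09,"az": 0.001},
  {"tx": -0.3,"ty": 0,"tz": -9.65,"ax": 0.513,"ay": 0.09,"az": 0.001},
  {"tx": -0.3,"ty": 0,"tz": -9.65,"ax": 0.513,"ay": 0.09,"az": 0.001},
  {"tx": -0.3,"ty": 0,"tz": -9.65,"ax": 0.513,"ay": 0.09,"az": 0.001},
  {"tx": -0.3,"ty": 0,"tz": -9.65,"ax": 0.513,"ay": 0.09,"az": 0.001},
  {"tx": -1.4,"ty": 7.5,"tz": -9.65,"ax": 0.513,"ay": 0.09,"az": 0.001},
  {"tx": -1.4,"ty": 7.5,"tz": -9.65,"ax": 0.513,"ay": 0.09,"az": 0.001},
  {"tx": -1.4,"ty": 7.5,"tz": -9.65,"ax": 0.513,"ay": 0.09,"az": 0.001},
  {"tx": -2.7,"ty": 14.9,"tz": -9.65,"ax": 0.513,"ay": 0.09,"az": 0.001},
  {"tx": -2.7,"ty": 14.9,"tz": -9.65,"ax": 0.513,"ay": 0.09,"az": 0.001},
  {"tx": -2.7,"ty": 14.9,"tz": -9.65,"ax": 0.513,"ay": 0.09,"az": 0.001},
  {"tx": -2.7,"ty": 14.9,"tz": -9.65,"ax": 0.513,"ay": 0.09,"az": 0.001},
], jaw=0.2)

```text
clock: 19.55
tcp_pos: [0.5794, 0.23, 0.1229]
orientation: [1.574, 0.005, -2.961]
ft_force: [0.8, -0.8, -0.7]
gripper_width: 0.401
```

```bash
python3 - <<'E'
from h import *
s=robot.observe(); print(w2m(s['tcp_pos']).round(4),s['gripper_width'],s['ft_force']); go(m2w([.0045,.074,.1215]),Rt(1.571))
E
```

```text
[0.005  0.0707 0.1229] 0.40069168946381056 [ 0.775594   -0.81617429 -0.688838  ]
t [ 0.11 -0.31 -0.14] a [ 0.003  0.005 -0.006] clock 19.55
```

Emit:
step_arm([
  {"tx": 0.05,"ty": -0.3,"tz": -0.1,"ax": 0,"ay": 0,"az": 0},
  {"tx": 0.05,"ty": -0.3,"tz": -0.1,"ax": 0,"ay": 0,"az": 0},
  {"tx": 0.05,"ty": -0.3,"tz": -0.1,"ax": 0,"ay": 0,"az": 0},
  {"tx": 0.05,"ty": -0.3,"tz": -0.1,"ax": 0,"ay": 0,"az": 0},
  {"tx": 0.05,"ty": -0.3,"tz": -0.1,"ax": 0,"ay": 0,"az": 0},
  {"tx": 0.05,"ty": -0.3,"tz": -0.1,"ax": 0,"ay": 0,"az": 0},
], jaw=1)

```text
clock: 20.05
tcp_pos: [0.5816, 0.2234, 0.1211]
orientation: [1.57, 0.003, -2.967]
ft_force: [0.3, -0.9, 5.3]
gripper_width: 0.017
```

Emit:
step_arm([
  {"tx": 0,"ty": 0,"tz": 0.4,"ax": 0,"ay": 0,"az": 0},
  {"tx": 0.7,"ty": -4,"tz": 0.6,"ax": 0,"ay": 0,"az": 0},
  {"tx": 1.4,"ty": -8,"tz": 1,"ax": 0,"ay": 0,"az": 0},
  {"tx": 2.1,"ty": -12,"tz": 1,"ax": 0,"ay": 0,"az": 0},
  {"tx": 2.8,"ty": -16,"tz": 4,"ax": 0,"ay": 0,"az": 0},
  {"tx": 0,"ty": -20,"tz": 7,"ax": 0,"ay": 0,"az": 0},
  {"tx": 0,"ty": -20,"tz": 7,"ax": 0,"ay": 0,"az": 0},
  {"tx": 0,"ty": -20,"tz": 7,"ax": 0,"ay": 0,"az": 0},
  {"tx": 0,"ty": -20,"tz": 7,"ax": 0,"ay": 0,"az": 0},
])

```text
clock: 20.8
tcp_pos: [0.5815, 0.0225, 0.1906]
orientation: [1.573, 0.003, -2.969]
ft_force: [0.3, 0.8, -0.3]
gripper_width: 0.019
```

```bash
python3 - <<'E'
from h import *
s=robot.observe(); print(s['gripper_width'],w2m(s['tcp_pos']),s['joints'].round(2)); go(t2w([-.028,-.0325,.10]),Rt(1.047,-.132)); print(t2w([-.028,-.0325,0]))
E
```

```text
0.018706423965627203 [0.03899363 0.27538032 0.19056759] [-0.43  0.89  0.52 -1.33 -2.12 -1.13]
t [-4.26 -3.57 -9.06] a [-0.519 -0.053 -0.127] clock 20.8
[ 0.53892295 -0.01317359  0.        ]
```

Emit:
step_arm([
  {"tx": -4.3,"ty": -3.6,"tz": -4,"ax": -0.519,"ay": -0.053,"az": -0.127},
  {"tx": -4.3,"ty": -3.6,"tz": -4,"ax": -0.519,"ay": -0.053,"az": -0.127},
  {"tx": -4.3,"ty": -3.6,"tz": -4,"ax": -0.519,"ay": -0.053,"az": -0.127},
  {"tx": -4.3,"ty": -3.6,"tz": -4,"ax": -0.519,"ay": -0.053,"az": -0.127},
  {"tx": -4.3,"ty": -3.6,"tz": -4,"ax": -0.519,"ay": -0.053,"az": -0.127},
  {"tx": -4.3,"ty": -3.6,"tz": -9,"ax": -0.519,"ay": -0.053,"az": -0.127},
  {"tx": -4.3,"ty": -3.6,"tz": -13,"ax": -0.519,"ay": -0.053,"az": -0.127},
  {"tx": -4.3,"ty": -3.6,"tz": -14.5,"ax": -0.519,"ay": -0.053,"az": -0.127},
  {"tx": -4.3,"ty": -3.6,"tz": -14.9,"ax": -0.519,"ay": -0.053,"az": -0.127},
  {"tx": -4.3,"ty": -3.6,"tz": -14.9,"ax": -0.519,"ay": -0.053,"az": -0.127},
  {"tx": -4.3,"ty": -3.6,"tz": -14.9,"ax": -0.519,"ay": -0.053,"az": -0.127},
])

```text
clock: 21.72
tcp_pos: [0.5388, -0.0119, 0.0417]
orientation: [2.094, -0.002, -3.095]
ft_force: [0.5, 0.2, 0.2]
gripper_width: 0.019
```

Emit:
step_arm([
  {"tx": 0,"ty": 0,"tz": -0.1,"ax": 0,"ay": 0,"az": 0},
  {"tx": 0,"ty": 0,"tz": -0.1,"ax": 0,"ay": 0,"az": 0},
])

```text
clock: 21.88
tcp_pos: [0.539, -0.0125, 0.0414]
orientation: [2.094, 0.0, -3.096]
ft_force: [0.8, 0.4, -0.7]
gripper_width: 0.02
```

Emit:
step_arm([
  {"tx": 0,"ty": 0,"tz": -0.1,"ax": 0,"ay": 0,"az": 0},
  {"tx": 0,"ty": 0,"tz": -0.1,"ax": 0,"ay": 0,"az": 0},
  {"tx": 0,"ty": 0,"tz": -0.1,"ax": 0,"ay": 0,"az": 0},
], jaw=0.7)

```text
clock: 22.13
tcp_pos: [0.5383, -0.0123, 0.0396]
orientation: [2.093, -0.002, -3.096]
ft_force: [0.7, 0.2, 0.1]
gripper_width: 0.148
```

Emit:
step_arm([
  {"tx": 0,"ty": 0,"tz": 0,"ax": 0,"ay": 0,"az": 0},
  {"tx": 0,"ty": 0,"tz": 0,"ax": 0,"ay": 0,"az": 0},
  {"tx": 0,"ty": 0,"tz": 0,"ax": 0,"ay": 0,"az": 0},
], jaw=0.4)

```text
clock: 22.38
tcp_pos: [0.5382, -0.0122, 0.0393]
orientation: [2.093, -0.003, -3.096]
ft_force: [-0.1, -0.5, -0.5]
gripper_width: 0.302
```

Emit:
step_arm([
  {"tx": 0,"ty": 0,"tz": 0,"ax": 0,"ay": 0,"az": 0},
  {"tx": 0,"ty": 0,"tz": 0,"ax": 0,"ay": 0,"az": 0},
  {"tx": 0,"ty": 0,"tz": 0,"ax": 0,"ay": 0,"az": 0},
], jaw=0.15)

```text
clock: 22.63
tcp_pos: [0.5382, -0.0121, 0.0392]
orientation: [2.092, -0.003, -3.096]
ft_force: [-0.7, -0.5, -0.1]
gripper_width: 0.427
```

Emit:
step_arm([
  {"tx": 0,"ty": -1.0,"tz": 0.2,"ax": 0,"ay": 0,"az": 0},
  {"tx": 0,"ty": -2.0,"tz": 0.5,"ax": 0,"ay": 0,"az": 0},
  {"tx": 0,"ty": -2.6,"tz": 0.9,"ax": 0,"ay": 0,"az": 0},
  {"tx": 0,"ty": -3.5,"tz": 3,"ax": 0,"ay": 0,"az": 0},
  {"tx": 0,"ty": -4,"tz": 7,"ax": 0,"ay": 0,"az": 0},
  {"tx": 0,"ty": -4,"tz": 11,"ax": 0,"ay": 0,"az": 0},
  {"tx": 0,"ty": -4,"tz": 14,"ax": 0,"ay": 0,"az": 0},
  {"tx": 0,"ty": -4,"tz": 14,"ax": 0,"ay": 0,"az": 0},
  {"tx": 0,"ty": -4,"tz": 14,"ax": 0,"ay": 0,"az": 0},
])

```text
clock: 23.38
tcp_pos: [0.5389, -0.0535, 0.1819]
orientation: [2.096, 0.003, -3.097]
ft_force: [-0.0, 0.7, -0.9]
gripper_width: 0.426
```

```bash
python3 - <<'E'
from h import *
s=robot.observe(); print(s['ft_force'].round(2),s['tcp_pos'],s['clock'])
c=cam('wrist'); save(c,'w8.png'); P=cloud(c)
for o in outline_of('wrist','slide_b')[:3]:
  q=P[o['region']]; q=q[~np.isnan(q[:,0])]; print(o['conf'],len(q),np.percentile(q,[2,98],axis=0).round(3).tolist() if len(q) else 0)
go([.52,-.25,.30],R.from_euler('xyz',[np.pi,0,-np.pi]).as_matrix())
E
```

```text
[-0.04  0.73 -0.87] [ 0.53893648 -0.05346002  0.18185262] 23.3833
0.87 5104 [[0.517, -0.037, 0.005], [0.556, 0.049, 0.007]]
0.79 4632 [[0.574, -0.039, 0.004], [0.615, 0.048, 0.007]]
t [ -1.79 -19.74  12.09] a [-1.049 -0.026 -0.039] clock 23.48
```

View pics/w8.png

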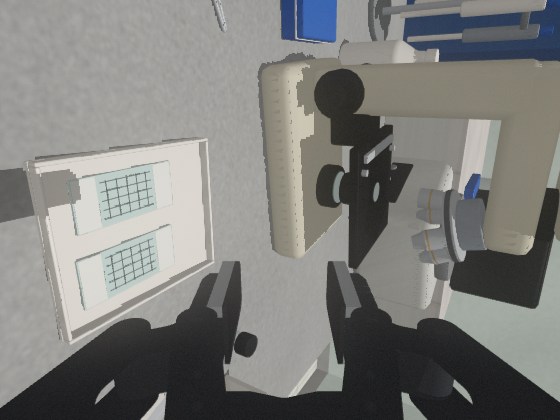

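Emit:
step_arm([
  {"tx": -1.8,"ty": -15,"tz": 12,"ax": -1.049,"ay": -0.026,"az": -0.039},
  {"tx": -1.8,"ty": -15,"tz": 12,"ax": -1.049,"ay": -0.026,"az": -0.039},
  {"tx": -1.8,"ty": -20,"tz": 12,"ax": -1.049,"ay": -0.026,"az": -0.039},
  {"tx": -1.8,"ty": -20,"tz": 12,"ax": -1.049,"ay": -0.026,"az": -0.039},
  {"tx": -1.8,"ty": -20,"tz": 12,"ax": -1.049,"ay": -0.026,"az": -0.039},
  {"tx": -1.8,"ty": -20,"tz": 12,"ax": -1.049,"ay": -0.026,"az": -0.039},
  {"tx": -1.8,"ty": -20,"tz": 12,"ax": -1.049,"ay": -0.026,"az": -0.039},
  {"tx": -1.8,"ty": -20,"tz": 12,"ax": -1.049,"ay": -0.026,"az": -0.039},
  {"tx": -1.8,"ty": -20,"tz": 12,"ax": -1.049,"ay": -0.026,"az": -0.039},
  {"tx": -1.8,"ty": -20,"tz": 12,"ax": -1.049,"ay": -0.026,"az": -0.039},
  {"tx": -1.8,"ty": -20,"tz": 12,"ax": -1.049,"ay": -0.026,"az": -0.039},
], jaw=-1)

```text
clock: 24.4
tcp_pos: [0.5198, -0.251, 0.298]
orientation: [3.14, -0.004, -3.139]
ft_force: [-0.0, -0.4, -0.8]
gripper_width: 1.001
```

```bash
cat >> h.py <<'E'
def rounds(name,save_as=None):
    "fit circles to dish rims / lid tops; returns list (kind,x,y,diam,z)"
    c=cam(name); P=cloud(c)
    if save_as: save(c,save_as)
    seen=[];out=[]
    for t in ['dish_58','lid_58']:
        for o in outline_of(name,t):
            if o['conf']<.25: continue
            m=o['region']; q=P[m]; q=q[~np.isnan(q[:,0])]
            if len(q)<60: continue
            zt=np.percentile(q[:,2],97); kind='dish' if zt>.0175 else 'lid'
            zr=.022 if kind=='dish' else .013
            cs,_=cv2.findContours(m.astype(np.uint8),cv2.RETR_EXTERNAL,cv2.CHAIN_APPROX_NONE)
            q=q[q[:,2]>zr-.005]
            if len(q)<40: continue
            (x,y),r=cv2.minEnclosingCircle((q[:,:2]*1000).astype(np.float32))
            hull=cv2.convexHull((q[:,:2]*1000).astype(np.float32))[:,0]
            # algebraic circle fit to hull
            A=np.c_[2*hull,np.ones(len(hull))]; s=np.linalg.lstsq(A,(hull**2).sum(1),rcond=None)[0]
            d=2*np.sqrt(s[2]+s[0]**2+s[1]**2)
            if any(np.hypot(s[0]-a[1],s[1]-a[2])<15 for a in out): continue
            out.append((kind,s[0],s[1],d,zt*1000)); print(kind,'x %.1f y %.1f d %.1f (enc %.1f %.1f d %.1f) z %.1f conf %.2f'%(s[0],s[1],d,x,y,2*r,zt*1000,o['conf']),np.round(o['box']).astype(int))
    return c,P,out
E
python3 - <<'E'
from h import *
print(robot.observe()['tcp_pos'].round(4)); rounds('wrist','w9.png')
E
```

```text
[ 0.5198 -0.251   0.298 ]
dish x 583.7 y -132.5 d 37.5 (enc 583.9 -132.5 d 38.3) z 23.2 conf 0.95 [382 215  40  39]
dish x 589.0 y -294.7 d 47.5 (enc 589.1 -295.0 d 48.2) z 23.1 conf 0.92 [249 219  37  44]
dish x 443.4 y -294.0 d 57.2 (enc 443.6 -294.1 d 58.0) z 23.0 conf 0.76 [242  94  55  54]
dish x 443.4 y -216.6 d 27.2 (enc 443.5 -216.5 d 27.7) z 23.3 conf 0.66 [313  93  28  26]
lid x 457.1 y -134.7 d 36.4 (enc 457.6 -134.6 d 37.5) z 15.1 conf 0.91 [385 107  40  30]
lid x 572.3 y -212.5 d 56.2 (enc 572.5 -212.6 d 57.0) z 15.0 conf 0.89 [315 204  49  50]
lid x 443.2 y -357.3 d 66.1 (enc 443.3 -357.4 d 66.9) z 15.0 conf 0.74 [187  96  65  65]
lid x 571.1 y -389.8 d 46.5 (enc 571.2 -389.7 d 47.3) z 14.9 conf 0.62 [169 207  49  42]
```

View pics/w9.png

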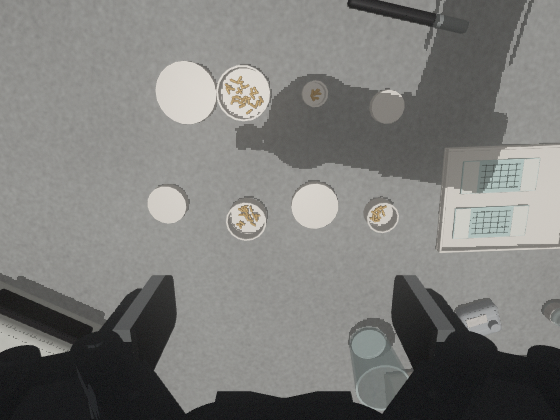

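The wrist view shows all four dishes and four lids clearly, with circle fits within 1 mm of the true diameters. lid_58 has been knocked to (443,-357) and nearly touches dish_58, so I'll take that one with the jaws along x. I start with lid_48.

Emit:
step_arm([
  {"tx": 5.2,"ty": 3.9,"tz": -15,"ax": 0,"ay": 0,"az": 0},
  {"tx": 5.2,"ty": 3.9,"tz": -15,"ax": 0,"ay": 0,"az": 0},
  {"tx": 5.2,"ty": 3.9,"tz": -15,"ax": 0,"ay": 0,"az": 0},
  {"tx": 5.2,"ty": 3.9,"tz": -15,"ax": 0,"ay": 0,"az": 0},
  {"tx": 5.2,"ty": 3.9,"tz": -20,"ax": 0,"ay": 0,"az": 0},
  {"tx": 5.2,"ty": 3.9,"tz": -23,"ax": 0,"ay": 0,"az": 0},
  {"tx": 5.2,"ty": 3.9,"tz": -25,"ax": 0,"ay": 0,"az": 0},
  {"tx": 5.2,"ty": 3.9,"tz": -25,"ax": 0,"ay": 0,"az": 0},
  {"tx": 5.2,"ty": 3.9,"tz": -25,"ax": 0,"ay": 0,"az": 0},
], jaw=-0.65)

```text
clock: 25.3
tcp_pos: [0.5717, -0.2142, 0.0484]
orientation: [3.142, -0.003, 3.141]
ft_force: [1.2, 0.3, 0.9]
gripper_width: 0.827
```

```bash
cat >> h.py <<'E'
DN=R.from_euler('xyz',[np.pi,0,-np.pi]).as_matrix()
E
python3 - <<'E'
from h import *
print(robot.observe()['tcp_pos'].round(4), robot.observe()['joints'].round(2)); go([.5723,-.2125,-.0033],DN)
E
```

```text
[ 0.5717 -0.2142  0.0484] [-0.1   0.49 -0.03  0.   -1.06 -1.47]
t [ 0.06  0.17 -5.17] a [-0.    -0.003  0.001] clock 25.3
```

Emit:
step_arm([
  {"tx": 0.05,"ty": 0.15,"tz": -2.5,"ax": 0,"ay": 0,"az": 0},
  {"tx": 0.05,"ty": 0.15,"tz": -4,"ax": 0,"ay": 0,"az": 0},
  {"tx": 0.05,"ty": 0.15,"tz": -5,"ax": 0,"ay": 0,"az": 0},
  {"tx": 0.05,"ty": 0.15,"tz": -5,"ax": 0,"ay": 0,"az": 0},
])

```text
clock: 25.63
tcp_pos: [0.5727, -0.212, -0.0009]
orientation: [3.141, -0.001, 3.141]
ft_force: [-0.2, 0.2, -0.6]
gripper_width: 0.828
```

Emit:
step_arm([
  {"tx": 0,"ty": 0,"tz": 0,"ax": 0,"ay": 0,"az": 0},
  {"tx": 0,"ty": 0,"tz": 0,"ax": 0,"ay": 0,"az": 0},
  {"tx": 0,"ty": 0,"tz": 0,"ax": 0,"ay": 0,"az": 0},
  {"tx": 0,"ty": 0,"tz": 0,"ax": 0,"ay": 0,"az": 0},
], jaw=1, grip_force=20)

```text
clock: 25.97
tcp_pos: [0.5741, -0.2121, 0.0013]
orientation: [-3.14, 0.003, -3.141]
ft_force: [-0.0, -0.3, 5.4]
gripper_width: 0.651
```

```bash
python3 - <<'E'
from h import *
print(robot.observe()['tcp_pos'].round(4)); rounds('wrist','w10.png')
E
```

```text
[ 0.5741 -0.2121  0.0013]
dish x 583.0 y -139.3 d 48.1 (enc 578.2 -138.9 d 57.5) z 22.9 conf 0.92 [483 309 124  97]
dish x 588.4 y -284.6 d 64.9 (enc 581.0 -284.7 d 74.9) z 22.9 conf 0.82 [ 79 315 146 108]
dish x 457.9 y -292.1 d 29.3 (enc 471.2 -290.3 d 12.9) z 21.4 conf 0.59 [47  9 89 14]
lid x 461.3 y -136.1 d 29.0 (enc 470.2 -137.0 d 24.0) z 14.6 conf 0.74 [512  11  94  22]
```

View pics/w10.png

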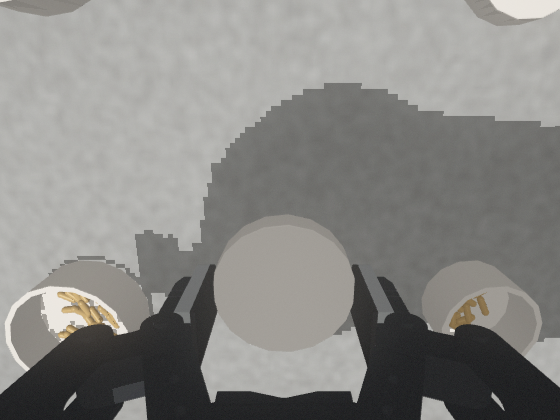

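```bash
cat >> h.py <<'E'
def inhand(D,c=None):
    "centre of lid top (diam D mm) under the gripper, as offset from TCP in mm"
    s=robot.observe(); c=c or cam('wrist'); P=cloud(c)-np.array(s['tcp_pos'])
    hits=[]
    q=P.reshape(-1,3); q=q[~np.isnan(q[:,0])]
    q=q[(np.hypot(q[:,0],q[:,1])<.045)&(q[:,2]>.002)&(q[:,2]<.025)]
    zt=np.median(q[:,2]); 
    img=(np.abs(P[...,2]-zt)<.0035)&(np.hypot(P[...,0],P[...,1])<.05)
    n,l,st,ce=cv2.connectedComponentsWithStats(cv2.morphologyEx(img.astype(np.uint8),cv2.MORPH_OPEN,np.ones((5,5))))
    k=1+st[1:,4].argmax(); p=P[l==k]*1000
    h=cv2.convexHull(p[:,:2].astype(np.float32))[:,0]
    A=np.c_[2*h,np.ones(len(h))]; f=np.linalg.lstsq(A,(h**2).sum(1),rcond=None)[0]
    (ex,ey),er=cv2.minEnclosingCircle(p[:,:2].astype(np.float32))
    print('lid off mm fit',f[:2].round(2),'d',(2*np.sqrt(f[2]+f[0]**2+f[1]**2)).round(1),'enc',round(ex,2),round(ey,2),round(2*er,1),'ztop',np.median(p[:,2]).round(1),'n',len(p))
    pl=np.c_[p[:,:2],np.ones(len(p))]; g=np.linalg.lstsq(pl,p[:,2],rcond=None)[0]; print(' tilt',g[:2].round(3))
    return f[:2],s
E
python3 - <<'E'
from h import *
inhand(57)
E
```

```text
lid off mm fit [-1.94  0.07] d 58.8 enc -6.13 -0.56 67.1 ztop 12.2 n 14710
 tilt [0.003 0.001]
```

Emit:
step_arm([
  {"tx": 0,"ty": 0,"tz": 3,"ax": 0,"ay": 0,"az": 0},
  {"tx": 0,"ty": 0,"tz": 5,"ax": 0,"ay": 0,"az": 0},
  {"tx": 0,"ty": 0,"tz": 5,"ax": 0,"ay": 0,"az": 0},
  {"tx": 0,"ty": 0,"tz": 5,"ax": 0,"ay": 0,"az": 0},
])

```text
clock: 26.5
tcp_pos: [0.5737, -0.2116, 0.0509]
orientation: [-3.141, 0.003, -3.141]
ft_force: [-0.6, -0.3, -0.3]
gripper_width: 0.656
```

```bash
python3 - <<'E'
from h import *
o,s=inhand(57); go([.5890-o[0]/1000,-.2947-o[1]/1000,.07],DN)
E
```

```text
lid off mm fit [-1.52 -0.19] d 57.9 enc -1.62 -2.76 65.0 ztop 12.1 n 14593
 tilt [0.005 0.001]
t [ 1.78 -8.31  2.05] a [-0.  0. -0.] clock 26.55
```

Emit:
step_arm([
  {"tx": 1.7,"ty": -8.3,"tz": 1,"ax": 0,"ay": 0,"az": 0},
  {"tx": 1.7,"ty": -8.3,"tz": 1,"ax": 0,"ay": 0,"az": 0},
  {"tx": 1.7,"ty": -8.3,"tz": 1,"ax": 0,"ay": 0,"az": 0},
  {"tx": 1.7,"ty": -8.3,"tz": -1,"ax": 0,"ay": 0,"az": 0},
  {"tx": 1.7,"ty": -8.3,"tz": -2,"ax": 0,"ay": 0,"az": 0},
  {"tx": 1.7,"ty": -8.3,"tz": -2,"ax": 0,"ay": 0,"az": 0},
  {"tx": 1.7,"ty": -8.3,"tz": -2,"ax": 0,"ay": 0,"az": 0},
])

```text
clock: 27.13
tcp_pos: [0.5886, -0.294, 0.0278]
orientation: [3.141, -0.004, -3.141]
ft_force: [0.1, 0.5, -0.3]
gripper_width: 0.65
```

```bash
python3 - <<'E'
from h import *
go([.5906,-.2947,.014],DN); print(robot.observe()['tcp_pos'])
E
```

```text
t [ 0.2  -0.07 -1.38] a [-0.001 -0.004 -0.001] clock 27.13
[ 0.58858828 -0.29400213  0.0278029 ]
```

Emit:
step_arm([
  {"tx": 0.15,"ty": -0.05,"tz": 0,"ax": 0,"ay": 0,"az": 0},
  {"tx": 0.15,"ty": -0.05,"tz": -0.3,"ax": 0,"ay": 0,"az": 0},
  {"tx": 0.15,"ty": -0.05,"tz": -0.6,"ax": 0,"ay": 0,"az": 0},
  {"tx": 0.15,"ty": -0.05,"tz": -0.6,"ax": 0,"ay": 0,"az": 0},
  {"tx": 0.15,"ty": -0.05,"tz": -0.6,"ax": 0,"ay": 0,"az": 0},
])

```text
clock: 27.55
tcp_pos: [0.5911, -0.295, 0.0233]
orientation: [-3.142, -0.001, -3.141]
ft_force: [-0.1, 0.3, -0.9]
gripper_width: 0.651
```

Emit:
step_arm([
  {"tx": 0,"ty": 0,"tz": -0.3,"ax": 0,"ay": 0,"az": 0},
  {"tx": 0,"ty": 0,"tz": -0.6,"ax": 0,"ay": 0,"az": 0},
  {"tx": 0,"ty": 0,"tz": -0.9,"ax": 0,"ay": 0,"az": 0},
  {"tx": 0,"ty": 0,"tz": -0.9,"ax": 0,"ay": 0,"az": 0},
  {"tx": 0,"ty": 0,"tz": -0.9,"ax": 0,"ay": 0,"az": 0},
])

```text
clock: 27.97
tcp_pos: [0.591, -0.2951, 0.014]
orientation: [3.142, -0.001, -3.141]
ft_force: [0.7, 0.4, -0.7]
gripper_width: 0.646
```

Emit:
step_arm([
  {"tx": 0,"ty": 0,"tz": 0,"ax": 0,"ay": 0,"az": 0},
  {"tx": 0,"ty": 0,"tz": 0,"ax": 0,"ay": 0,"az": 0},
  {"tx": 0,"ty": 0,"tz": 0,"ax": 0,"ay": 0,"az": 0},
], jaw=-0.6)

```text
clock: 28.22
tcp_pos: [0.5912, -0.2952, 0.0144]
orientation: [-3.141, -0.0, -3.141]
ft_force: [-0.4, -0.5, -0.3]
gripper_width: 0.801
```

Emit:
step_arm([
  {"tx": 0,"ty": 0,"tz": 3,"ax": 0,"ay": 0,"az": 0},
  {"tx": 0,"ty": 0,"tz": 7,"ax": 0,"ay": 0,"az": 0},
  {"tx": -2,"ty": -5,"tz": 12,"ax": 0,"ay": 0,"az": 0},
  {"tx": -2,"ty": -5,"tz": 12,"ax": 0,"ay": 0,"az": 0},
  {"tx": -2,"ty": -5,"tz": 12,"ax": 0,"ay": 0,"az": 0},
  {"tx": -2,"ty": -5,"tz": 12,"ax": 0,"ay": 0,"az": 0},
])

```text
clock: 28.72
tcp_pos: [0.5715, -0.3465, 0.1361]
orientation: [-3.14, 0.003, 3.14]
ft_force: [-1.0, 0.8, -0.8]
gripper_width: 0.799
```

```bash
python3 - <<'E'
from h import *
c,P,o=rounds('wrist','w11.png'); print(robot.observe()['tcp_pos'])
E
```

```text
dish x 443.7 y -217.1 d 27.7 (enc 443.3 -217.1 d 28.8) z 23.1 conf 0.71 [487  17  60  33]
dish x 443.7 y -294.3 d 57.1 (enc 444.0 -294.1 d 58.0) z 23.0 conf 0.70 [367  30  98  58]
lid x 571.0 y -390.0 d 46.5 (enc 571.3 -389.9 d 47.3) z 14.7 conf 0.96 [224 200  68  64]
dish x 589.5 y -294.8 d 56.3 (enc 589.4 -295.0 d 57.0) z 26.7 conf 0.90 [352 228  78  78]
lid x 444.4 y -357.9 d 64.7 (enc 443.5 -357.8 d 66.8) z 14.8 conf 0.57 [266  34 109  67]
[ 0.57075953 -0.34421599  0.13286021]
```

```bash
python3 - <<'E'
from h import *
go([.571,-.390,.05],DN)
E
```

```text
t [ 0.02 -4.58 -8.29] a [-0.001 -0.003 -0.001] clock 28.87
```

Emit:
step_arm([
  {"tx": 0,"ty": -4.6,"tz": -4,"ax": 0,"ay": 0,"az": 0},
  {"tx": 0,"ty": -4.6,"tz": -8,"ax": 0,"ay": 0,"az": 0},
  {"tx": 0,"ty": -4.6,"tz": -8,"ax": 0,"ay": 0,"az": 0},
  {"tx": 0,"ty": -4.6,"tz": -11,"ax": 0,"ay": 0,"az": 0},
  {"tx": 0,"ty": -4.6,"tz": -12.8,"ax": 0,"ay": 0,"az": 0},
  {"tx": 0,"ty": -4.6,"tz": -12.8,"ax": 0,"ay": 0,"az": 0},
  {"tx": 0,"ty": -4.6,"tz": -12.8,"ax": 0,"ay": 0,"az": 0},
  {"tx": 0,"ty": -4.6,"tz": -12.8,"ax": 0,"ay": 0,"az": 0},
], jaw=-0.5)

```text
clock: 29.53
tcp_pos: [0.5723, -0.3911, 0.0079]
orientation: [-3.14, 0.001, -3.14]
ft_force: [-0.1, 0.3, 0.7]
gripper_width: 0.751
```

Emit:
step_arm([
  {"tx": -0.1,"ty": 0.1,"tz": -0.45,"ax": 0,"ay": 0,"az": 0},
  {"tx": -0.1,"ty": 0.1,"tz": -0.45,"ax": 0,"ay": 0,"az": 0},
])

```text
clock: 29.7
tcp_pos: [0.5707, -0.3899, 0.0028]
orientation: [-3.141, 0.001, -3.141]
ft_force: [-0.5, 1.0, -0.6]
gripper_width: 0.745
```

Emit:
step_arm([
  {"tx": 0,"ty": 0,"tz": 0,"ax": 0,"ay": 0,"az": 0},
  {"tx": 0,"ty": 0,"tz": 0,"ax": 0,"ay": 0,"az": 0},
  {"tx": 0,"ty": 0,"tz": 0,"ax": 0,"ay": 0,"az": 0},
  {"tx": 0,"ty": 0,"tz": 0,"ax": 0,"ay": 0,"az": 0},
  {"tx": 0,"ty": 0,"tz": 0,"ax": 0,"ay": 0,"az": 0},
], jaw=1)

```text
clock: 30.12
tcp_pos: [0.5706, -0.3903, 0.0029]
orientation: [-3.141, 0.0, -3.141]
ft_force: [-1.1, 2.6, 5.9]
gripper_width: 0.534
```

Emit:
step_arm([
  {"tx": 0,"ty": 0,"tz": 4,"ax": 0,"ay": 0,"az": 0},
  {"tx": 0,"ty": 0,"tz": 8,"ax": 0,"ay": 0,"az": 0},
  {"tx": 1,"ty": 22,"tz": 8,"ax": 0,"ay": 0,"az": 0},
  {"tx": 1,"ty": 22,"tz": 8,"ax": 0,"ay": 0,"az": 0},
  {"tx": 1,"ty": 22,"tz": 8,"ax": 0,"ay": 0,"az": 0},
  {"tx": 1,"ty": 22,"tz": 8,"ax": 0,"ay": 0,"az": 0},
  {"tx": 1,"ty": 22,"tz": 8,"ax": 0,"ay": 0,"az": 0},
  {"tx": 1,"ty": 22,"tz": 8,"ax": 0,"ay": 0,"az": 0},
  {"tx": 1,"ty": 22,"tz": 8,"ax": 0,"ay": 0,"az": 0},
])

```text
clock: 30.87
tcp_pos: [0.5805, -0.1669, 0.0819]
orientation: [3.141, -0.0, -3.137]
ft_force: [-0.2, -0.7, -0.5]
gripper_width: 0.539
```

```bash
python3 - <<'E'
from h import *
o,s=inhand(47); print(s['tcp_pos'],s['gripper_width']); rounds('wrist','w12.png'); go([.5837-o[0]/1000,-.1325-o[1]/1000,.05],DN)
E
```

```text
lid off mm fit [0.54 0.48] d 47.2 enc 0.24 0.5 48.2 ztop 10.5 n 9566
 tilt [0.005 0.002]
[ 0.58052746 -0.16688525  0.08194528] 0.5394136943679946
dish x 447.1 y -292.5 d 51.2 (enc 463.2 -290.3 d 39.7) z 23.0 conf 0.86 [50 17 99 32]
dish x 582.8 y -133.9 d 39.3 (enc 582.4 -135.3 d 43.7) z 23.0 conf 0.83 [346 230  70  70]
lid x 458.6 y -135.1 d 34.2 (enc 459.4 -134.8 d 36.1) z 14.8 conf 0.93 [348  19  74  38]
dish x 580.9 y -168.2 d 46.7 (enc 581.0 -168.6 d 47.8) z 93.5 conf 0.65 [285 286 117 116]
dish x 589.5 y -294.2 d 57.0 (enc 589.4 -294.4 d 58.4) z 26.5 conf 0.61 [ 69 243 107  94]
t [ 0.31  3.82 -3.16] a [ 0.    -0.001  0.001] clock 31.07
```

Emit:
step_arm([
  {"tx": 0.3,"ty": 3.6,"tz": -3,"ax": 0,"ay": 0,"az": 0},
  {"tx": 0.3,"ty": 3.6,"tz": -3,"ax": 0,"ay": 0,"az": 0},
  {"tx": 0.3,"ty": 3.6,"tz": -4.5,"ax": 0,"ay": 0,"az": 0},
  {"tx": 0.3,"ty": 3.6,"tz": -4.5,"ax": 0,"ay": 0,"az": 0},
  {"tx": 0.3,"ty": 3.6,"tz": -4.5,"ax": 0,"ay": 0,"az": 0},
  {"tx": 0.3,"ty": 3.6,"tz": -4.5,"ax": 0,"ay": 0,"az": 0},
])

```text
clock: 31.57
tcp_pos: [0.5834, -0.1352, 0.0373]
orientation: [-3.141, -0.0, 3.141]
ft_force: [-0.5, -0.5, 1.0]
gripper_width: 0.533
```

```bash
python3 - <<'E'
from h import *
o,s=inhand(47); print(s['tcp_pos']); go([.5838-o[0]/1000,-.1325-o[1]/1000,.0155],DN)
o,s=inhand(47); print(s['tcp_pos'])
E
```

```text
lid off mm fit [0.57 0.6 ] d 47.3 enc 0.75 0.61 48.5 ztop 10.6 n 9567
 tilt [0.005 0.   ]
[ 0.58342643 -0.13518509  0.03726939]
t [-0.05  0.19 -2.21] a [0.    0.001 0.   ] clock 31.62
lid off mm fit [0.54 0.58] d 47.1 enc 0.34 0.51 48.3 ztop 10.6 n 9539
 tilt [0.004 0.001]
[ 0.58367969 -0.13503271  0.03760741]
```

Emit:
step_arm([
  {"tx": -0.05,"ty": 0.2,"tz": 0,"ax": 0,"ay": 0,"az": 0},
  {"tx": -0.05,"ty": 0.2,"tz": -0.6,"ax": 0,"ay": 0,"az": 0},
  {"tx": -0.05,"ty": 0.2,"tz": -1.2,"ax": 0,"ay": 0,"az": 0},
  {"tx": -0.05,"ty": 0.2,"tz": -1.6,"ax": 0,"ay": 0,"az": 0},
  {"tx": -0.05,"ty": 0.2,"tz": -2.1,"ax": 0,"ay": 0,"az": 0},
  {"tx": -0.05,"ty": 0.2,"tz": -2.1,"ax": 0,"ay": 0,"az": 0},
  {"tx": -0.05,"ty": 0.2,"tz": -2.1,"ax": 0,"ay": 0,"az": 0},
])

```text
clock: 32.25
tcp_pos: [0.5825, -0.1321, 0.0153]
orientation: [-3.141, -0.001, -3.141]
ft_force: [0.1, -0.6, -0.6]
gripper_width: 0.532
```

Emit:
step_arm([
  {"tx": 0,"ty": 0,"tz": 0,"ax": 0,"ay": 0,"az": 0},
  {"tx": 0,"ty": 0,"tz": 0,"ax": 0,"ay": 0,"az": 0},
  {"tx": 0,"ty": 0,"tz": 0,"ax": 0,"ay": 0,"az": 0},
], jaw=-0.4)

```text
clock: 32.5
tcp_pos: [0.5827, -0.1321, 0.0158]
orientation: [-3.141, -0.001, -3.141]
ft_force: [1.2, 0.3, 0.1]
gripper_width: 0.7
```

Emit:
step_arm([
  {"tx": 0,"ty": 0,"tz": 4,"ax": 0,"ay": 0,"az": 0},
  {"tx": 0,"ty": 0,"tz": 8,"ax": 0,"ay": 0,"az": 0},
  {"tx": -12,"ty": -4,"tz": 18,"ax": 0,"ay": 0,"az": 0},
  {"tx": -12,"ty": -4,"tz": 18,"ax": 0,"ay": 0,"az": 0},
  {"tx": -12,"ty": -4,"tz": 18,"ax": 0,"ay": 0,"az": 0},
  {"tx": -12,"ty": -4,"tz": 18,"ax": 0,"ay": 0,"az": 0},
  {"tx": -12,"ty": -4,"tz": 18,"ax": 0,"ay": 0,"az": 0},
  {"tx": -12,"ty": -4,"tz": 18,"ax": 0,"ay": 0,"az": 0},
])

```text
clock: 33.17
tcp_pos: [0.4625, -0.1726, 0.198]
orientation: [-3.141, 0.004, 3.141]
ft_force: [-0.5, -0.8, -0.1]
gripper_width: 0.698
```

```bash
python3 - <<'E'
from h import *
c,P,o=rounds('wrist','w13.png'); print(robot.observe()['tcp_pos']); go([.4573,-.1347,.05],DN)
E
```

```text
dish x 443.3 y -293.8 d 57.6 (enc 443.4 -293.8 d 58.3) z 22.8 conf 0.91 [146 158  73  69]
dish x 443.1 y -216.5 d 27.3 (enc 443.4 -216.4 d 28.2) z 23.2 conf 0.82 [233 160  33  35]
lid x 443.0 y -357.1 d 66.4 (enc 442.9 -357.3 d 67.4) z 14.7 conf 0.97 [ 75 159  78  76]
lid x 457.0 y -134.6 d 36.5 (enc 457.1 -134.8 d 37.1) z 14.9 conf 0.85 [324 172  44  39]
dish x 504.4 y -289.0 d 176.1 (enc 525.7 -266.0 d 186.6) z 26.8 conf 0.69 [149 302  44  48]
dish x 582.4 y -131.7 d 46.1 (enc 582.4 -131.6 d 47.3) z 26.7 conf 0.63 [326 302  53  46]
[ 0.46264415 -0.17179172  0.19480751]
t [ -0.53   3.71 -14.48] a [-0.    -0.002 -0.001] clock 33.32
```

Emit:
step_arm([
  {"tx": -0.5,"ty": 3.7,"tz": -8,"ax": 0,"ay": 0,"az": 0},
  {"tx": -0.5,"ty": 3.7,"tz": -8,"ax": 0,"ay": 0,"az": 0},
  {"tx": -0.5,"ty": 3.7,"tz": -12,"ax": 0,"ay": 0,"az": 0},
  {"tx": -0.5,"ty": 3.7,"tz": -16,"ax": 0,"ay": 0,"az": 0},
  {"tx": -0.5,"ty": 3.7,"tz": -18.7,"ax": 0,"ay": 0,"az": 0},
  {"tx": -0.5,"ty": 3.7,"tz": -18.7,"ax": 0,"ay": 0,"az": 0},
  {"tx": -0.5,"ty": 3.7,"tz": -18.7,"ax": 0,"ay": 0,"az": 0},
  {"tx": -0.5,"ty": 3.7,"tz": -18.7,"ax": 0,"ay": 0,"az": 0},
], jaw=-0.3)

```text
clock: 33.98
tcp_pos: [0.4592, -0.1352, 0.0099]
orientation: [-3.141, 0.001, -3.14]
ft_force: [0.6, -0.2, 0.9]
gripper_width: 0.651
```

Emit:
step_arm([
  {"tx": -0.2,"ty": 0.05,"tz": -0.55,"ax": 0,"ay": 0,"az": 0},
  {"tx": -0.2,"ty": 0.05,"tz": -0.55,"ax": 0,"ay": 0,"az": 0},
  {"tx": -0.2,"ty": 0.05,"tz": -0.55,"ax": 0,"ay": 0,"az": 0},
])

```text
clock: 34.23
tcp_pos: [0.4563, -0.1346, 0.0042]
orientation: [-3.142, 0.001, -3.141]
ft_force: [0.1, -0.4, -0.5]
gripper_width: 0.653
```

Emit:
step_arm([
  {"tx": 0,"ty": 0,"tz": 0,"ax": 0,"ay": 0,"az": 0},
  {"tx": 0,"ty": 0,"tz": 0,"ax": 0,"ay": 0,"az": 0},
  {"tx": 0,"ty": 0,"tz": 0,"ax": 0,"ay": 0,"az": 0},
  {"tx": 0,"ty": 0,"tz": 0,"ax": 0,"ay": 0,"az": 0},
  {"tx": 0,"ty": 0,"tz": 0,"ax": 0,"ay": 0,"az": 0},
], jaw=1)

```text
clock: 34.65
tcp_pos: [0.4562, -0.1347, 0.0041]
orientation: [-3.141, 0.001, -3.141]
ft_force: [-1.9, 1.4, 6.2]
gripper_width: 0.421
```

Emit:
step_arm([
  {"tx": 0,"ty": 0,"tz": 2.5,"ax": 0,"ay": 0,"az": 0},
  {"tx": 0,"ty": 0,"tz": 4.5,"ax": 0,"ay": 0,"az": 0},
  {"tx": -1.4,"ty": -8.2,"tz": 4.5,"ax": 0,"ay": 0,"az": 0},
  {"tx": -1.4,"ty": -8.2,"tz": 4.5,"ax": 0,"ay": 0,"az": 0},
  {"tx": -1.4,"ty": -8.2,"tz": 4.5,"ax": 0,"ay": 0,"az": 0},
  {"tx": -1.4,"ty": -8.2,"tz": 4.5,"ax": 0,"ay": 0,"az": 0},
  {"tx": -1.4,"ty": -8.2,"tz": 4.5,"ax": 0,"ay": 0,"az": 0},
])

```text
clock: 35.23
tcp_pos: [0.4414, -0.2168, 0.0482]
orientation: [3.141, -0.001, 3.141]
ft_force: [0.2, 0.6, -0.8]
gripper_width: 0.415
```

```bash
python3 - <<'E'
from h import *
o,s=inhand(37); print(s['tcp_pos'],s['gripper_width']); go([.4434-o[0]/1000,-.2166-o[1]/1000,.0165],DN)
E
```

```text
lid off mm fit [0.5 0.6] d 37.0 enc 0.28 0.47 38.5 ztop 9.2 n 5838
 tilt [0.007 0.   ]
[ 0.44142512 -0.21680214  0.04817335] 0.4150708034875643
t [ 0.12 -0.09 -3.17] a [-0.    -0.001 -0.001] clock 35.28
```

Emit:
step_arm([
  {"tx": 0.1,"ty": -0.05,"tz": -0.8,"ax": 0,"ay": 0,"az": 0},
  {"tx": 0.1,"ty": -0.05,"tz": -1.6,"ax": 0,"ay": 0,"az": 0},
  {"tx": 0.1,"ty": -0.05,"tz": -2.2,"ax": 0,"ay": 0,"az": 0},
  {"tx": 0.1,"ty": -0.05,"tz": -2.7,"ax": 0,"ay": 0,"az": 0},
  {"tx": 0.1,"ty": -0.05,"tz": -3.1,"ax": 0,"ay": 0,"az": 0},
  {"tx": 0.1,"ty": -0.05,"tz": -3.1,"ax": 0,"ay": 0,"az": 0},
  {"tx": 0.1,"ty": -0.05,"tz": -3.1,"ax": 0,"ay": 0,"az": 0},
])

```text
clock: 35.87
tcp_pos: [0.4427, -0.217, 0.017]
orientation: [-3.141, -0.001, -3.141]
ft_force: [-0.8, -0.7, -0.4]
gripper_width: 0.419
```

Emit:
step_arm([
  {"tx": 0,"ty": 0,"tz": 0,"ax": 0,"ay": 0,"az": 0},
  {"tx": 0,"ty": 0,"tz": 0,"ax": 0,"ay": 0,"az": 0},
  {"tx": 0,"ty": 0,"tz": 0,"ax": 0,"ay": 0,"az": 0},
], jaw=-0.1)

```text
clock: 36.12
tcp_pos: [0.4428, -0.2171, 0.0174]
orientation: [-3.141, -0.0, -3.141]
ft_force: [-0.4, -0.5, 0.3]
gripper_width: 0.548
```

Emit:
step_arm([
  {"tx": 0,"ty": 0,"tz": 4,"ax": 0,"ay": 0,"az": 0},
  {"tx": 0,"ty": 0,"tz": 8,"ax": 0,"ay": 0,"az": 0},
  {"tx": 0,"ty": -13,"tz": 14,"ax": 0,"ay": 0,"az": 1.57},
  {"tx": 0,"ty": -13,"tz": 14,"ax": 0,"ay": 0,"az": 1.57},
  {"tx": 0,"ty": -13,"tz": 14,"ax": 0,"ay": 0,"az": 1.57},
  {"tx": 0,"ty": -13,"tz": 14,"ax": 0,"ay": 0,"az": 1.57},
  {"tx": 0,"ty": -13,"tz": 14,"ax": 0,"ay": 0,"az": 1.57},
  {"tx": 0,"ty": -13,"tz": 14,"ax": 0,"ay": 0,"az": 1.57},
  {"tx": 0,"ty": -13,"tz": 14,"ax": 0,"ay": 0,"az": 1.57},
  {"tx": 0,"ty": -13,"tz": 14,"ax": 0,"ay": 0,"az": 1.57},
  {"tx": 0,"ty": -13,"tz": 14,"ax": 0,"ay": 0,"az": 1.57},
  {"tx": 0,"ty": -13,"tz": 14,"ax": 0,"ay": 0,"az": 1.57},
  {"tx": 0,"ty": -13,"tz": 14,"ax": 0,"ay": 0,"az": 1.57},
  {"tx": 0,"ty": -13,"tz": 14,"ax": 0,"ay": 0,"az": 1.57},
  {"tx": 0,"ty": -13,"tz": 14,"ax": 0,"ay": 0,"az": 1.57},
  {"tx": 0,"ty": -13,"tz": 14,"ax": 0,"ay": 0,"az": 1.57},
])

```text
clock: 37.45
tcp_pos: [0.4426, -0.3471, 0.1573]
orientation: [-3.141, -0.001, -1.568]
ft_force: [-0.9, 0.2, -0.4]
gripper_width: 0.548
```

```bash
cat >> h.py <<'E'
DX=R.from_euler('xyz',[np.pi,0,-np.pi/2]).as_matrix()
E
python3 - <<'E'
from h import *
c,P,o=rounds('wrist','w14.png'); print(robot.observe()['tcp_pos']); go([.4433,-.3573,.05],DX)
E
```

```text
dish x 443.3 y -294.2 d 57.8 (enc 443.2 -294.2 d 58.6) z 22.9 conf 0.88 [282 254  76  70]
dish x 589.4 y -294.8 d 56.8 (enc 589.6 -294.9 d 58.6) z 26.7 conf 0.95 [103 256  80  65]
dish x 443.5 y -217.0 d 36.6 (enc 443.5 -216.9 d 37.4) z 26.6 conf 0.67 [281 335  40  40]
dish x 575.0 y -254.1 d 249.9 (enc 534.0 -234.6 d 237.7) z 214.1 conf 0.58 [141 408  32  24]
[ 0.44266621 -0.34710328  0.15730615]
t [  0.06  -1.02 -10.73] a [0.001 0.    0.003] clock 37.6
```

Emit:
step_arm([
  {"tx": 0.05,"ty": -1.0,"tz": -4,"ax": 0,"ay": 0,"az": 0},
  {"tx": 0.05,"ty": -1.0,"tz": -8,"ax": 0,"ay": 0,"az": 0},
  {"tx": 0.05,"ty": -1.0,"tz": -10,"ax": 0,"ay": 0,"az": 0},
  {"tx": 0.05,"ty": -1.0,"tz": -10,"ax": 0,"ay": 0,"az": 0},
  {"tx": 0.05,"ty": -1.0,"tz": -10,"ax": 0,"ay": 0,"az": 0},
], jaw=-0.95)

```text
clock: 38.02
tcp_pos: [0.4428, -0.3572, 0.0571]
orientation: [3.14, -0.0, -1.572]
ft_force: [0.7, -1.1, 0.9]
gripper_width: 0.978
```

```bash
python3 - <<'E'
from h import *
s=robot.observe(); c=cam('wrist'); P=cloud(c); print(s['tcp_pos'],s['gripper_width'])
q=P[(abs(P[...,2]-.0145)<.003)&(abs(P[...,0]-.4433)<.05)&(abs(P[...,1]+.3573)<.04)&(P[...,1]<-.325)]
h=cv2.convexHull((q[:,:2]*1000).astype(np.float32))[:,0]; A=np.c_[2*h,np.ones(len(h))]; f=np.linalg.lstsq(A,(h**2).sum(1),rcond=None)[0]; print(f[:2],2*np.sqrt(f[2]+f[0]**2+f[1]**2),len(q))
E
```

```text
[ 0.4427929  -0.35721608  0.05706188] 0.9780106512881451
[ 443.07929172 -357.85615139] 66.52756828123185 11147
```

Emit:
step_arm([
  {"tx": 0,"ty": -0.05,"tz": -3,"ax": 0,"ay": 0,"az": 0},
  {"tx": 0,"ty": -0.05,"tz": -5.1,"ax": 0,"ay": 0,"az": 0},
  {"tx": 0,"ty": -0.05,"tz": -5.1,"ax": 0,"ay": 0,"az": 0},
  {"tx": 0,"ty": -0.05,"tz": -5.1,"ax": 0,"ay": 0,"az": 0},
  {"tx": 0,"ty": -0.05,"tz": -5.1,"ax": 0,"ay": 0,"az": 0},
])

```text
clock: 38.48
tcp_pos: [0.4449, -0.3587, 0.009]
orientation: [-3.138, -0.003, -1.571]
ft_force: [-0.0, -1.1, 0.7]
gripper_width: 0.978
```

Emit:
step_arm([
  {"tx": 0,"ty": 0,"tz": 0,"ax": 0,"ay": 0,"az": 0},
  {"tx": 0,"ty": 0,"tz": 0,"ax": 0,"ay": 0,"az": 0},
  {"tx": 0,"ty": 0,"tz": 0,"ax": 0,"ay": 0,"az": 0},
  {"tx": 0,"ty": 0,"tz": 0,"ax": 0,"ay": 0,"az": 0},
  {"tx": 0,"ty": 0,"tz": 0,"ax": 0,"ay": 0,"az": 0},
], jaw=1)

```text
clock: 38.9
tcp_pos: [0.445, -0.361, 0.0129]
orientation: [-3.137, -0.008, -1.568]
ft_force: [0.3, 0.7, 29.3]
gripper_width: 0.275
```

Emit:
step_arm([
  {"tx": 0,"ty": 0,"tz": 2.5,"ax": 0,"ay": 0,"az": 0},
  {"tx": 0,"ty": 0,"tz": 4.5,"ax": 0,"ay": 0,"az": 0},
  {"tx": 0,"ty": 0,"tz": 4.5,"ax": 0,"ay": 0,"az": 0},
  {"tx": 0,"ty": 6.3,"tz": 4.5,"ax": 0,"ay": 0,"az": 0},
  {"tx": 0,"ty": 6.3,"tz": 4.5,"ax": 0,"ay": 0,"az": 0},
  {"tx": 0,"ty": 6.3,"tz": 4.5,"ax": 0,"ay": 0,"az": 0},
  {"tx": 0,"ty": 6.3,"tz": 4.5,"ax": 0,"ay": 0,"az": 0},
  {"tx": 0,"ty": 6.3,"tz": 4.5,"ax": 0,"ay": 0,"az": 0},
])

```text
clock: 39.57
tcp_pos: [0.4436, -0.2949, 0.0518]
orientation: [-3.141, -0.001, -1.57]
ft_force: [-0.6, -0.9, -1.2]
gripper_width: -0.001
```

```bash
python3 - <<'E'
from h import *
o,s=inhand(67); print(s['tcp_pos'],s['gripper_width']); go([.4434-o[0]/1000,-.2941-o[1]/1000,.0150],DX)
E
```

```text
lid off mm fit [ 0.76 -6.34] d 11.5 enc 0.87 -10.3 9.6 ztop 16.4 n 180
 tilt [-0.054 -2.247]
[ 0.4436273  -0.29492316  0.05179244] -0.0008631212535025435
t [-0.09  0.74 -3.66] a [0.001 0.001 0.   ] clock 39.62
```

Emit:
step_arm([
  {"tx": 0,"ty": -4,"tz": 4,"ax": 0,"ay": 0,"az": 0},
  {"tx": 0,"ty": -4,"tz": 8,"ax": 0,"ay": 0,"az": 0},
  {"tx": 0,"ty": -6,"tz": 10,"ax": 0,"ay": 0,"az": 0},
  {"tx": 0,"ty": -6,"tz": 10,"ax": 0,"ay": 0,"az": 0},
  {"tx": 0,"ty": -6,"tz": 10,"ax": 0,"ay": 0,"az": 0},
  {"tx": 0,"ty": -6,"tz": 10,"ax": 0,"ay": 0,"az": 0},
], jaw=-0.95)

```text
clock: 40.12
tcp_pos: [0.4427, -0.3549, 0.1506]
orientation: [3.141, 0.0, -1.573]
ft_force: [0.0, 1.0, -0.8]
gripper_width: 0.843
```

```bash
cat >> h.py <<'E'
def lid_at(x,y,D):
    s=robot.observe(); c=cam('wrist'); P=cloud(c)
    img=(abs(P[...,2]-.0142)<.0035)&(np.hypot(P[...,0]-x,P[...,1]-y)<D*.8)
    n,l,st,_=cv2.connectedComponentsWithStats(cv2.morphologyEx(img.astype(np.uint8),cv2.MORPH_OPEN,np.ones((7,7))))
    q=P[l==1+st[1:,4].argmax()]
    h=cv2.convexHull((q[:,:2]*1000).astype(np.float32))[:,0]; A=np.c_[2*h,np.ones(len(h))]; f=np.linalg.lstsq(A,(h**2).sum(1),rcond=None)[0]
    print('lid at',f[:2].round(1),'d',(2*np.sqrt(f[2]+f[0]**2+f[1]**2)).round(1),'z',np.median(q[:,2]).round(4),'tcp',s['tcp_pos'].round(4)); return c
E
python3 - <<'E'
from h import *
rounds('wrist'); c=lid_at(.443,-.357,.067); save(c,'w15.png'); print(proj(c,[.443,-.357,.013]),proj(c,[.443,-.294,.02]))
E
```

```text
dish x 443.2 y -294.5 d 57.3 (enc 443.0 -294.3 d 58.2) z 22.9 conf 0.97 [280 266  69  72]
dish x 589.4 y -294.8 d 56.9 (enc 589.4 -294.7 d 58.0) z 26.7 conf 0.94 [101 269  80  68]
lid x 443.0 y -357.6 d 66.3 (enc 443.1 -357.6 d 66.8) z 14.8 conf 0.74 [282 190  88  87]
dish x 443.5 y -216.9 d 36.9 (enc 443.2 -216.7 d 38.3) z 26.6 conf 0.61 [281 348  44  48]
lid at [ 443.1 -357.5] d 66.4 z 0.0135 tcp [ 0.4425 -0.3541  0.1499]
[281.58969794 190.23299709] [281.70590222 267.98512232]
```

View pics/w15.png

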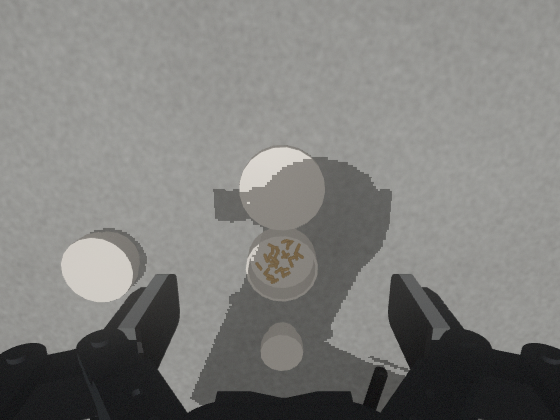

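Emit:
step_arm([
  {"tx": 0.05,"ty": -0.35,"tz": -4,"ax": 0,"ay": 0,"az": 0},
  {"tx": 0.05,"ty": -0.35,"tz": -8,"ax": 0,"ay": 0,"az": 0},
  {"tx": 0.05,"ty": -0.35,"tz": -12,"ax": 0,"ay": 0,"az": 0},
  {"tx": 0.05,"ty": -0.35,"tz": -14,"ax": 0,"ay": 0,"az": 0},
  {"tx": 0.05,"ty": -0.35,"tz": -14.8,"ax": 0,"ay": 0,"az": 0},
  {"tx": 0.05,"ty": -0.35,"tz": -15.0,"ax": 0,"ay": 0,"az": 0},
  {"tx": 0.05,"ty": -0.35,"tz": -15.0,"ax": 0,"ay": 0,"az": 0},
  {"tx": 0.05,"ty": -0.35,"tz": -15.0,"ax": 0,"ay": 0,"az": 0},
])

```text
clock: 40.98
tcp_pos: [0.445, -0.3588, 0.0031]
orientation: [-3.139, -0.002, -1.57]
ft_force: [0.5, 0.0, -0.0]
gripper_width: 0.977
```

Emit:
step_arm([
  {"tx": -0.15,"ty": 0.1,"tz": -0.35,"ax": 0,"ay": 0,"az": 0},
  {"tx": -0.15,"ty": 0.1,"tz": -0.65,"ax": 0,"ay": 0,"az": 0},
  {"tx": -0.15,"ty": 0.1,"tz": -0.65,"ax": 0,"ay": 0,"az": 0},
])

```text
clock: 41.23
tcp_pos: [0.4422, -0.357, -0.005]
orientation: [-3.141, -0.001, -1.571]
ft_force: [0.1, 0.4, -0.4]
gripper_width: 0.976
```

Emit:
step_arm([
  {"tx": 0,"ty": 0,"tz": 0,"ax": 0,"ay": 0,"az": 0},
  {"tx": 0,"ty": 0,"tz": 0,"ax": 0,"ay": 0,"az": 0},
  {"tx": 0,"ty": 0,"tz": 0,"ax": 0,"ay": 0,"az": 0},
  {"tx": 0,"ty": 0,"tz": 0,"ax": 0,"ay": 0,"az": 0},
], jaw=0.3)

```text
clock: 41.57
tcp_pos: [0.4423, -0.3573, -0.0044]
orientation: [-3.141, -0.001, -1.571]
ft_force: [-2.2, 1.4, 5.4]
gripper_width: 0.778
```

Gripped at 66 mm. Lifting it and carrying it over dish_58.

Emit:
step_arm([
  {"tx": 0,"ty": 0,"tz": 2.5,"ax": 0,"ay": 0,"az": 0},
  {"tx": 0,"ty": 0,"tz": 4.5,"ax": 0,"ay": 0,"az": 0},
  {"tx": 0,"ty": 0,"tz": 4.5,"ax": 0,"ay": 0,"az": 0},
  {"tx": 0,"ty": 6.3,"tz": 4.5,"ax": 0,"ay": 0,"az": 0},
  {"tx": 0,"ty": 6.3,"tz": 4.5,"ax": 0,"ay": 0,"az": 0},
  {"tx": 0,"ty": 6.3,"tz": 4.5,"ax": 0,"ay": 0,"az": 0},
  {"tx": 0,"ty": 6.3,"tz": 4.5,"ax": 0,"ay": 0,"az": 0},
  {"tx": 0,"ty": 6.3,"tz": 4.5,"ax": 0,"ay": 0,"az": 0},
])

```text
clock: 42.23
tcp_pos: [0.4424, -0.2943, 0.0398]
orientation: [-3.141, -0.001, -1.57]
ft_force: [0.3, -0.2, -0.6]
gripper_width: 0.774
```

```bash
python3 - <<'E'
from h import *
o,s=inhand(67); print(s['tcp_pos'],s['gripper_width']); go([.4433-o[0]/1000,-.2943-o[1]/1000,.0085],DX)
E
```

```text
lid off mm fit [ 0.23 -0.3 ] d 68.2 enc 2.31 -2.38 74.7 ztop 17.8 n 21625
 tilt [ 0.    -0.001]
[ 0.44243246 -0.29432665  0.0398135 ] 0.7743076517047583
t [ 0.07  0.06 -3.12] a [0.001 0.    0.   ] clock 42.28
```

Emit:
step_arm([
  {"tx": 0.06,"ty": 0.04,"tz": -0.8,"ax": 0,"ay": 0,"az": 0},
  {"tx": 0.06,"ty": 0.04,"tz": -1.6,"ax": 0,"ay": 0,"az": 0},
  {"tx": 0.06,"ty": 0.04,"tz": -2.2,"ax": 0,"ay": 0,"az": 0},
  {"tx": 0.06,"ty": 0.04,"tz": -2.7,"ax": 0,"ay": 0,"az": 0},
  {"tx": 0.06,"ty": 0.04,"tz": -3.15,"ax": 0,"ay": 0,"az": 0},
  {"tx": 0.06,"ty": 0.04,"tz": -3.15,"ax": 0,"ay": 0,"az": 0},
  {"tx": 0.06,"ty": 0.04,"tz": -3.15,"ax": 0,"ay": 0,"az": 0},
])

```text
clock: 42.87
tcp_pos: [0.4426, -0.2937, 0.0079]
orientation: [3.141, -0.0, -1.571]
ft_force: [-0.9, -0.0, 0.1]
gripper_width: 0.773
```

Emit:
step_arm([
  {"tx": 0,"ty": 0,"tz": 0,"ax": 0,"ay": 0,"az": 0},
  {"tx": 0,"ty": 0,"tz": 0,"ax": 0,"ay": 0,"az": 0},
  {"tx": 0,"ty": 0,"tz": 0,"ax": 0,"ay": 0,"az": 0},
], jaw=-0.95)

```text
clock: 43.12
tcp_pos: [0.4429, -0.2937, 0.0084]
orientation: [-3.141, -0.001, -1.571]
ft_force: [-0.2, 0.8, 1.0]
gripper_width: 0.974
```

Emit:
step_arm([
  {"tx": 0,"ty": 0,"tz": 4,"ax": 0,"ay": 0,"az": 0},
  {"tx": 0,"ty": 0,"tz": 8,"ax": 0,"ay": 0,"az": 0},
  {"tx": 7,"ty": 2,"tz": 26,"ax": 0,"ay": 0,"az": -1.57},
  {"tx": 7,"ty": 2,"tz": 26,"ax": 0,"ay": 0,"az": -1.57},
  {"tx": 7,"ty": 2,"tz": 26,"ax": 0,"ay": 0,"az": -1.57},
  {"tx": 7,"ty": 2,"tz": 26,"ax": 0,"ay": 0,"az": -1.57},
  {"tx": 7,"ty": 2,"tz": 26,"ax": 0,"ay": 0,"az": -1.57},
  {"tx": 7,"ty": 2,"tz": 26,"ax": 0,"ay": 0,"az": -1.57},
  {"tx": 7,"ty": 2,"tz": 26,"ax": 0,"ay": 0,"az": -1.57},
  {"tx": 7,"ty": 2,"tz": 26,"ax": 0,"ay": 0,"az": -1.57},
  {"tx": 7,"ty": 2,"tz": 26,"ax": 0,"ay": 0,"az": -1.57},
  {"tx": 7,"ty": 2,"tz": 26,"ax": 0,"ay": 0,"az": -1.57},
  {"tx": 7,"ty": 2,"tz": 26,"ax": 0,"ay": 0,"az": -1.57},
  {"tx": 7,"ty": 2,"tz": 26,"ax": 0,"ay": 0,"az": -1.57},
  {"tx": 7,"ty": 2,"tz": 26,"ax": 0,"ay": 0,"az": -1.57},
  {"tx": 7,"ty": 2,"tz": 26,"ax": 0,"ay": 0,"az": -1.57},
  {"tx": 7,"ty": 2,"tz": 26,"ax": 0,"ay": 0,"az": -1.57},
])

```text
clock: 44.53
tcp_pos: [0.5128, -0.2736, 0.2683]
orientation: [-3.142, -0.001, -3.139]
ft_force: [0.0, -0.7, -0.2]
gripper_width: 0.977
```

```bash
python3 - <<'E'
from h import *
s=robot.observe(); print(s['clock'],s['tcp_pos'])
c,P,o=rounds('wrist','w16.png')
for k,x,y,d,z in o:
    m=(np.hypot(P[...,0]-x/1000,P[...,1]-y/1000)<d/2000-.004)
    q=P[m]; A=np.c_[q[:,:2],np.ones(len(q))]; print(round(x),round(y),'plane',np.linalg.lstsq(A,q[:,2],rcond=None)[0][:2].round(3),np.median(q[:,2]).round(4))
for q in outline_of('wrist','slide_a')[:3]:
    p=P[q['region']]; p=p[~np.isnan(p[:,0])]; print('slide',round(q['conf'],2),np.percentile(p,[2,98],axis=0).round(3).tolist() if len(p) else 0)
E
```

```text
44.5333 [ 0.51275064 -0.2736467   0.26833278]
dish x 589.5 y -294.4 d 56.4 (enc 589.6 -294.5 d 57.2) z 26.8 conf 0.91 [262 237  52  56]
dish x 442.3 y -293.7 d 66.1 (enc 442.2 -293.9 d 66.9) z 26.9 conf 0.89 [263 101  69  70]
dish x 443.5 y -216.5 d 36.0 (enc 443.5 -216.5 d 36.7) z 27.0 conf 0.65 [338 101  39  34]
dish x 583.1 y -131.6 d 46.8 (enc 583.2 -131.5 d 47.7) z 26.9 conf 0.61 [412 231  55  43]
dish x 655.7 y -221.9 d 267.5 (enc 649.4 -197.0 d 263.7) z 83.4 conf 0.26 [391 379  36  64]
589 -294 plane [ 0.004 -0.002] 0.0255
442 -294 plane [-0.001 -0.   ] 0.0254
443 -217 plane [-0.002  0.002] 0.0255
583 -132 plane [0.096 0.088] 0.0255
656 -222 plane [0.012 0.034] 0.0007
slide 0.8 [[0.517, -0.037, 0.004], [0.557, 0.035, 0.008]]
slide 0.69 [[0.575, -0.038, 0.004], [0.614, 0.047, 0.008]]
```

View pics/w16.png

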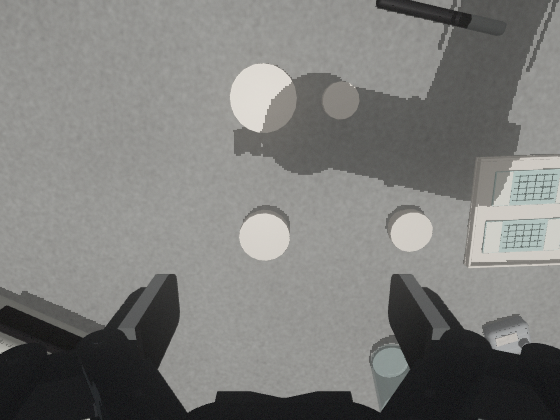

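All four lids read 25.5 mm top height and look seated. The lid_38 plane fit is probably polluted by a finger at the edge of the picture, so I'll check it from nearer.

Emit:
step_arm([
  {"tx": 3,"ty": 14,"tz": 0,"ax": 0,"ay": 0,"az": 0},
  {"tx": 3,"ty": 14,"tz": 0,"ax": 0,"ay": 0,"az": 0},
  {"tx": 3,"ty": 14,"tz": 0,"ax": 0,"ay": 0,"az": 0},
  {"tx": 3,"ty": 14,"tz": 0,"ax": 0,"ay": 0,"az": 0},
  {"tx": 3,"ty": 14,"tz": 0,"ax": 0,"ay": 0,"az": 0},
  {"tx": 3,"ty": 14,"tz": 0,"ax": 0,"ay": 0,"az": 0},
])

```text
clock: 45.23
tcp_pos: [0.543, -0.1327, 0.2684]
orientation: [-3.141, -0.001, -3.138]
ft_force: [-0.4, -0.2, 0.1]
gripper_width: 0.973
```

```bash
python3 - <<'E'
from h import *
c,P,o=rounds('wrist')
for k,x,y,d,z in o:
    q=P[np.hypot(P[...,0]-x/1000,P[...,1]-y/1000)<d/2000-.005]; q=q[abs(q[:,2]-np.median(q[:,2]))<.006]; A=np.c_[q[:,:2],np.ones(len(q))]; print(round(x),round(y),'plane',np.linalg.lstsq(A,q[:,2],rcond=None)[0][:2].round(3),np.median(q[:,2]).round(4),len(q))
for q in outline_of('wrist','slide_a')[:3]:
    p=P[q['region']]; p=p[~np.isnan(p[:,0])]; print('slide',round(q['conf'],2),np.percentile(p,[2,98],axis=0).round(3).tolist())
c=cam('top'); P=cloud(c)
for t in ['vial','tally','beaker','marker','forceps','slidebox','wash','low_tip']:
    r=outline_of('top',t)[:1]
    for b in r:
        q=P[b['region']]; q=q[~np.isnan(q[:,0])]; lo,hi=np.percentile(q,[2,98],axis=0); print(t,round(b['conf'],2),((lo+hi)/2).round(3))
E
```

```text
dish x 589.6 y -293.9 d 56.3 (enc 589.4 -294.1 d 57.3) z 26.8 conf 0.91 [135 210  57  50]
dish x 442.2 y -293.3 d 66.5 (enc 442.5 -293.5 d 67.4) z 26.9 conf 0.81 [119  67  74  77]
dish x 443.6 y -216.1 d 36.5 (enc 443.6 -216.2 d 37.1) z 26.9 conf 0.69 [198  67  43  40]
dish x 583.0 y -131.4 d 46.4 (enc 583.2 -131.5 d 47.0) z 26.8 conf 0.63 [285 205  45  43]
lid x 562.6 y 20.5 d 187.4 (enc 565.4 19.9 d 201.1) z 13.0 conf 0.40 [424 184 159 122]
590 -294 plane [-0.002  0.   ] 0.0255 1350
442 -293 plane [ 0.001 -0.001] 0.0254 2828
444 -216 plane [-0.006  0.003] 0.0254 625
583 -131 plane [0.001 0.001] 0.0254 847
563 20 plane [ 0.01  -0.001] 0.0039 17929
slide 0.84 [[0.517, -0.036, 0.004], [0.555, 0.05, 0.008]]
slide 0.63 [[0.574, -0.038, 0.004], [0.615, 0.049, 0.008]]
beaker 0.46 [ 0.794 -0.134  0.05 ]
marker 0.59 [ 0.357 -0.147  0.012]
forceps 0.74 [0.392 0.452 0.081]
slidebox 0.93 [0.339 0.292 0.022]
wash 0.93 [0.391 0.462 0.074]
low_tip 0.84 [0.64  0.298 0.147]
```

Emit:
step_arm([
  {"tx": 8,"ty": 16,"tz": 4,"ax": 0,"ay": 0,"az": 0},
  {"tx": 8,"ty": 16,"tz": 4,"ax": 0,"ay": 0,"az": 0},
  {"tx": 8,"ty": 18,"tz": 2,"ax": 1.05,"ay": 0.09,"az": 0.16},
  {"tx": 8,"ty": 18,"tz": 2,"ax": 1.05,"ay": 0.09,"az": 0.16},
  {"tx": 8,"ty": 18,"tz": 2,"ax": 1.05,"ay": 0.09,"az": 0.16},
  {"tx": 8,"ty": 18,"tz": 2,"ax": 1.05,"ay": 0.09,"az": 0.16},
  {"tx": 8,"ty": 18,"tz": 2,"ax": 1.05,"ay": 0.09,"az": 0.16},
  {"tx": 8,"ty": 18,"tz": 2,"ax": 1.05,"ay": 0.09,"az": 0.16},
  {"tx": 8,"ty": 18,"tz": 2,"ax": 1.05,"ay": 0.09,"az": 0.16},
  {"tx": 8,"ty": 18,"tz": 2,"ax": 1.05,"ay": 0.09,"az": 0.16},
  {"tx": 8,"ty": 18,"tz": 2,"ax": 1.05,"ay": 0.09,"az": 0.16},
  {"tx": 8,"ty": 18,"tz": 2,"ax": 1.05,"ay": 0.09,"az": 0.16},
])

```text
clock: 46.88
tcp_pos: [0.6228, 0.0436, 0.2836]
orientation: [2.083, -0.006, -2.969]
ft_force: [-0.3, -0.8, -1.1]
gripper_width: 0.979
```

```bash
python3 - <<'E'
from h import *
c=cam('wrist'); nose(w2m(cloud(c)))
c=cam('top'); P=cloud(c)
for t in ['marker','tally','vial','forceps','dish_58']:
    for b in outline_of('top',t)[:4 if t[0]=='d' else 1]:
        q=P[b['region']]; q=q[~np.isnan(q[:,0])]; lo,hi=np.percentile(q,[2,98],axis=0); print(t,round(b['conf'],2),((lo+hi)/2).round(3))
E
```

```text
-90 27 hmin -0.0478 r [0.03  0.036 0.04 ]
0 71 hmin -0.0261 r [0.028 0.048 0.051]
10 256 hmin -0.0281 r [0.028 0.042 0.048]
20 95 hmin -0.0255 r [0.031 0.036 0.041]
70 95 hmin -0.0271 r [0.04  0.045 0.048]
80 217 hmin -0.0321 r [0.047 0.05  0.052]
90 183 hmin -0.0319 r [0.047 0.05  0.052]
100 45 hmin -0.0199 r [0.042 0.046 0.049]
150 85 hmin -0.0242 r [0.031 0.037 0.041]
160 283 hmin -0.0375 r [0.029 0.042 0.048]
170 57 hmin -0.042 r [0.028 0.048 0.051]
marker 0.58 [ 0.369 -0.094  0.011]
tally 0.49 [0.53  0.269 0.218]
```

The nosepiece is unchanged, with the shortest barrel in the light path. The slides and lids are in place and the robot touches nothing.

```bash
python3 -c "
from plant import order
print(order.finish_job())"
```

```text
the job is handed in; nothing more can be done
None
```

The microscope is cleared and I handed the job in at about 47 s; `order.finish_job()` reports no verdict.

- **Nosepiece:** I turned it one click clockwise. The depth profile at the end still showed the shortest barrel in the light path.
- **Slides:** I dragged each one out over the side edge, gripped it there and laid it in the tray. My last measurement had both flat on the tray floor, side by side and face up.
- **Lids:** All four dishes were out, and each now carries its own lid. In the last close check each lid top read about 25.5 mm and was level within 0.01 rad. Each lid centre was within about 1.5 mm of its dish.

**Things that went wrong or disagreed:**
- lid_58 was knocked a few centimetres aside during the run, so I measured it again. My first grip on it closed over the top with about 29 N. The lid stayed put, and the second grip held.
- One plane fit for lid_38 showed a tilt of about 0.1 rad because a finger was in the picture. A nearer look showed it level.
- I never worked near the bystanders, but I could not confirm them all at the end. The arm covered part of the last overview pictures, so the vial was not found and the tally and forceps readings were on something else. Partly hidden marker readings scattered by about 30 mm.

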